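# Build up a monitor-arm pivot: thrust bearing, spacer, bayonet lock collar

### The job

Build up the pivot on the monitor-arm base: slide the steel thrust bearing down the post onto the spring cup, then the blue spacer onto the bearing, then lock them with the red collar. Let the collar's slot find the cross-pin by turning it lightly on top of the pin, press it down gently against the spring until it is below the pin, turn it clockwise a sixth of a turn and let it rise so that the pin lies in its notches and the spring stays squeezed. Go easy on the spring (never ram it onto its stop) and leave the other things on the desk where they are.

Things in the scene. Friction and masses are not known exactly. Their poses are not given: they have to be found in the camera images.
- base: Monitor-arm base, fixed to the desk: steel plate 120 x 100 x 12 mm, white knuckle and fitted lower arm (up to 58 mm high, 250 mm long, towards 55 degrees left of base x). Origin on the desk on the axis of the upright steel post; z up. Post: 25 mm diameter up to 79 mm above the desk, cone up to 83 mm, then a 16 mm spigot to its bevelled tip at 106 mm.
- cup_top (a point): Centre of the top face of the aluminium spring cup round the post, on which the stack stands: 42 mm diameter, 60 mm above the desk when free. It sinks up to 7.5 mm against a spring: first moves at about 2.5 N, then 2.5 N per mm (15 N at 5 mm, 21 N at its hard stop).
- pin_mid (a point): Centre, on the post's axis, of the level brass cross-pin through the spigot: 6 mm thick, 25 mm long over its domed ends, flat on top (102 mm above the desk), round below (96 mm). Its direction is NOT in this reading (axes are the base's): it lies within 52 degrees either side of base x: see it from above or feel for it. It does not turn.
- bearing_mid (a point): Steel thrust bearing with a brass cage: a ring 42 mm outside diameter, 27.4 mm bore, 11 mm high, lying flat on the desk, about 80 g; point at its centre, half-way up. It passes over pin and post.
- spacer_mid (a point): Blue spacer sleeve: a ring 36 mm outside diameter, 27.4 mm bore, 20 mm high, standing on the desk, about 40 g; point at its centre, half-way up. It passes over pin and post.
- collar_mid (a point): Red lock collar, 46 mm diameter, 10 mm high, bore 18.4 mm, about 60 g, lying flat, notches up; point at its centre, half-way up. Two flats 40 mm apart face its +y and -y: grip it there. A slot right through it, 8 mm wide, 27 mm long, runs along its x axis; it passes the cross-pin when collar x and pin are parallel within 4 degrees.
- collar: Origin under the collar's centre. Two notches in its top (9.2 mm wide, 2.5 mm deep, white marks) lie 60 degrees counter-clockwise from its x, seen from above. On the spacer, unpressed, its underside is at 91 mm. Pressed 5 to 7 mm lower (15 to 20 N) it is below the pin and, held down, turns 60 degrees clockwise to bring the notches under it; locked it rests 2.5 mm below its free height.
- bearing: The same bearing; origin at the centre of its underside.
- spacer: The same spacer; origin at the centre of its underside.
- nylon_ring: White nylon ring, 40 mm diameter, 5 mm high, not part of this job; origin at the centre of its underside. Leave it.
- mug: Dark mug, 82 mm diameter, 95 mm high; origin under its centre. Leave it.
- mouse: Black computer mouse, 105 x 58 x 32 mm; origin under its centre. Leave it.
- hex_key: Dark L-shaped hex key, 90 mm long, 6 mm thick, lying flat; origin under the middle of its long leg. Leave it.
- screwdriver: Screwdriver with an orange handle, 190 mm long, lying flat; origin under its middle. Leave it.

How it is judged (in metres and radians):
On the way, in this order (a step that is already met when the one before it is completed fails the run):
1. the bearing lies flat on the spring cup, round the post (z of bearing_mid in the frame of base between 0.055 and 0.068 m and horizontal distance between bearing_mid and base below 0.003 m and angle between bearing_mid's own z axis and vertical below 0.08 rad), for 0.2 s.
2. the spacer stands on the bearing, round the post (z of spacer_mid in the frame of base between 0.073 and 0.0835 m and horizontal distance between spacer_mid and base below 0.003 m and angle between spacer_mid's own z axis and vertical below 0.08 rad), for 0.2 s.
3. the collar has been pressed down against the spring until it is below the pin (z of collar_mid in the frame of base between 0.085 and 0.0916 m and horizontal distance between collar_mid and base below 0.003 m and angle between collar_mid's own z axis and vertical below 0.08 rad), for 0.1 s.
At the end, for the whole second after the job is handed in: Bearing, spacer and collar stacked on the spring cup, within 3 mm of the post axis, level within 0.08 rad, at rest; the pin holds the collar by its notches, spring still squeezed: collar mid-height 92 to 94.8 mm above the desk, spacer 74 to 80.5, bearing 58.5 to 65 (z of bearing_mid in the frame of base between 0.0585 and 0.065 m and horizontal distance between each of bearing_mid, spacer_mid, collar_mid and base below 0.003 m and angle between each of bearing_mid, spacer_mid, collar_mid's own z axis and vertical below 0.08 rad and z of spacer_mid in the frame of base between 0.074 and 0.0805 m and z of collar_mid in the frame of base between 0.092 and 0.0948 m and linear speed of each of bearing, spacer, collar below 0.01 m/s); the robot touches nothing.
It fails at once if the stack is rammed: more than 25 N between the bearing and the base (contact force between bearing and base above 25 N).
It fails at once if the collar is forced: more than 25 N between the collar and the post or its pin (contact force between collar and base above 25 N).
It fails at once if the nylon ring, mug, mouse, hex key or screwdriver is moved by more than 30 mm (distance of any of nylon_ring, mug, mouse, hex_key, screwdriver from where it was at the start of the episode above 0.03 m).
It also fails if it takes over 72 s, if anything falls off the work surface, if the arm or the gripper's body presses on something with over 40 N, if the wrist force passes 120 N, or if a joint passes its speed limit or range.

### The arm

A 6-joint arm with a two-finger parallel gripper is mounted at the origin on the work surface. World frame = base frame: x ahead of the robot, y to its left, z up, the work surface at z = 0. Lengths are in m, angles in degrees, forces in N, time in s.
With the tool pointing down it reaches from about 0.275 to 0.85 m from the base axis. Payload 5.2 kg.
Tool frame: the origin (TCP) lies on the centre line of the jaws, within the pads' length; the fingertips stand 8 mm ahead of it and the grasp point (between the pads) lies 11 mm behind it; z points along the fingers, y is the direction in which the jaws open and shut (so a half turn about z gives the same grasp; the last joint's range is limited). The gripper opens to 85 mm and grips with 20 to 120 N. Pads are 22 mm wide; open, the fingers measure 114 mm over their backs; the gripper's body (76 mm by 85 mm) begins 54 mm behind the grasp point. The pads swing forward as they close: fully open they stand 13 mm farther back than shut.
Start: joints at [56.505, 14.817, 87.949, -0, 77.235, -11.62], TCP at [0.205, 0.51, 0.239] pointing down, gripper open.
Joint ranges: [-179.93, 179.93], [-52.35, 119.4], [10.71, 147.94], [-69.91, 249.91], [12.55, 155.21], [-178.61, 178.61]. Speed limits (degrees/s): [147.25, 147.25, 180, 180, 180, 180].

### API

Orientations are given as [roll, pitch, yaw] about the fixed x, y, z axes, in that order (R = Rz(yaw) Ry(pitch) Rx(roll)).
In Python, from rig import manip gives the robot as it stands.
- The arm moves only by the shell command python3 -m handwheel 'ROWS'. ROWS is JSON, a list of rows, each a list of 3 entries, a list of its own where there are three numbers: the opening in per cent of the stroke, from 0 (shut) to 100 (fully open), then the shift along the tool's x, y, z normalised to -1 to 1, where 1 is 20 mm, then the turn, a rotation vector about the tool's x, y, z normalised to -1 to 1, where 1 is 0.12 rad. In form: [[grip, [x, y, z], [rx, ry, rz]], ...]. A call has 1 to 10 rows; each row shifts and turns the commanded pose from where the row before left it, along the tool's axes as they then stand; what a row does not reach is not made up. A row lasts 1/12 s, in which the tool goes at most 41.7 mm and 7.16 degrees, less where a joint would pass 70% of its speed; a pose out of reach is approached as far as the arm can. A call with a number of a shift or a turn outside -1 to 1 is refused whole. A call with a gripper value outside its range is refused whole. The fingers move at their own pace and stop on an object; the grip force is fixed at half the most. Time passes only in rows, so rows that do not move let the fingers close. It gives the time, the measured TCP pose, the force and the opening at its end, in the units of the state.
- manip.read_state(): the state, without advancing time (a new reading comes with each control period).
- manip.capture(name): name is "scene" or "top"; returns a dict with "image" (480x640x3 uint8, red, green, blue), "camera_matrix" (3x3 intrinsics, pixels), "R" (3x3) and "t" (3): a world point X has camera coordinates R X + t. Camera axes: x right, y down, z forward; pixel columns grow to the right and rows downward; lengths in m; the calibration is good to about 2 mm. A picture is of the moment at which its call begins. There is no depth.
- manip.close_job(): hands the job in, once; it reports no verdict.
Trained networks look in a picture, given as the dict that the camera call returned (one of the last four; its "shot" number tells which), for a name from the list of things; names that differ only in an ending like _2 or _b are one class to them, and where a whole thing is asked for, a point or a joint stands for the part that bears it (a point fixed in the world has none). Each returns a list of dicts, best first, with "score" (0 to 1); they miss things now and then, are a little off and sometimes report something else, mostly with a low value. They report only what shows in the picture. A call takes as long as a camera call.
- manip.recognise(picture, query): "centre" ([x, y, z] in m, in world coordinates, good to about 4 mm: the middle of the surface that is visible of it).
- manip.regions_of(picture, query): "pixels" (480x640 bool, what is visible of it).
The state is a dict: "t": time; "joint_positions": joint angles; "joint_velocities": joint speeds; "effort": joint torques, N m; "ee_pos": TCP position; "ee_rot": TCP orientation; "wrist_force": force on the tool from outside, world axes, zero at the start; "torque": the same for the moment, N m; "finger_gap": opening from 0.0 (shut) to 1.0 (fully open).
Only numpy, scipy, OpenCV 4.12 (cv2) and the standard library are available. Lean on these libraries where they do the work, as an engineer would, in place of code of your own. Each camera call takes 0.05 s, during which the arm holds its last target. There are 200 camera calls.

## Working session

There is one attempt and no reset: what is moved stays moved. The work goes in short steps, Python scripts to look and compute and a shell command to move; the robot and the scene stay as the last step left them, time stands still between calls to the robot, and variables do not carry over. Pictures are saved under pics/ and viewed, about 8 in all and at most 12, crops included, and the job is handed in when it is done.

```bash
mkdir -p pics; ls; cat > h.py <<'E'
import numpy as np,cv2
from rig import manip
def shot(cam,name=None):
    p=manip.capture(cam)
    if name: cv2.imwrite(f'pics/{name}.png',p['image'][:,:,::-1])
    return p
def ray(p,uv,z):
    K,R,t=map(np.array,(p['camera_matrix'],p['R'],p['t']))
    d=R.T@np.linalg.inv(K)@np.array([*uv,1.]); c=-R.T@t
    return c+d*(z-c[2])/d[2]
def proj(p,X):
    K,R,t=map(np.array,(p['camera_matrix'],p['R'],p['t']))
    q=K@(R@np.array(X)+t); return q[:2]/q[2]
E
python3 - <<'E'
from h import *
s=manip.read_state(); print(s)
for cam in('top','scene'):
    p=shot(cam,cam+'0'); print(cam,'campos',(-np.array(p['R']).T@np.array(p['t'])).round(3))
    for q in['base','cup_top','pin_mid','bearing','spacer','collar','nylon_ring','mug','mouse','hex_key','screwdriver']:
        r=manip.recognise(p,q); print(q,[(np.round(a['centre'],3).tolist(),round(a['score'],2)) for a in r[:2]])
E
```

```text
pics
{'t': 0.0, 'joint_positions': array([ 5.65056195e+01,  1.48585296e+01,  8.80113281e+01, -1.24712427e-03,
        7.72356869e+01, -1.16180617e+01]), 'joint_velocities': array([ 0.00562929,  0.02970685, -0.03460276, -0.00060496, -0.02576772,
       -0.02213829]), 'effort': array([ 8.74364559e-04, -4.46019638e+01, -2.90584767e+01, -3.77055412e-04,
        1.11472729e-02, -5.18569345e-05]), 'ee_pos': array([0.20460973, 0.50996146, 0.23847979]), 'ee_rot': array([-1.79896373e+02, -2.00643757e-02,  1.58123940e+02]), 'wrist_force': array([-0.17437467, -0.25374096,  0.08892698]), 'torque': array([-0.03121151, -0.02406475,  0.02862798]), 'finger_gap': 1.001768820382304}
top campos [0.363 0.061 0.959]
base [([0.558, 0.185, 0.036], 0.77)]
cup_top [([0.521, 0.154, 0.06], 0.5)]
pin_mid [([0.557, 0.183, 0.04], 0.78)]
bearing [([0.519, -0.086, 0.012], 0.62), ([0.453, -0.293, 0.011], 0.57)]
spacer [([0.611, -0.282, 0.014], 0.53), ([0.367, -0.103, 0.007], 0.3)]
collar [([0.449, -0.296, 0.009], 0.75)]
nylon_ring [([0.522, 0.152, 0.058], 0.73), ([0.691, -0.084, 0.006], 0.46)]
mug [([0.315, 0.378, 0.042], 0.7), ([0.612, -0.281, 0.016], 0.65)]
mouse [([0.753, -0.004, 0.026], 0.86), ([0.556, 0.184, 0.038], 0.46)]
hex_key [([0.368, -0.104, 0.007], 0.68)]
screwdriver [([0.759, -0.31, 0.024], 0.6)]
scene campos [1.114 0.598 0.707]
base [([0.589, 0.208, 0.041], 0.77), ([0.761, -0.299, 0.015], 0.42)]
cup_top [([0.531, 0.164, 0.059], 0.47)]
pin_mid [([0.593, 0.217, 0.042], 0.87), ([0.526, -0.091, 0.007], 0.73)]
bearing [([0.523, -0.087, 0.006], 0.77), ([0.53, 0.163, 0.059], 0.49)]
spacer [([0.611, -0.274, 0.012], 0.73), ([0.451, -0.294, 0.005], 0.31)]
collar [([0.454, -0.294, 0.004], 0.48)]
nylon_ring [([0.698, -0.082, 0.003], 0.53)]
mug [([0.345, 0.374, 0.059], 0.79)]
mouse [([0.774, 0.01, 0.026], 0.86), ([0.613, -0.277, 0.013], 0.37)]
hex_key []
screwdriver [([0.759, -0.3, 0.019], 0.63)]
```

View pics/top0.png

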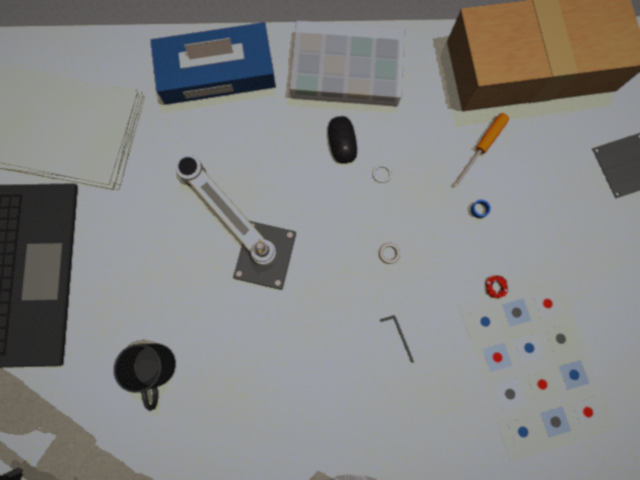

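```bash
python3 - <<'E'
from h import *
p=shot('top')
im=p['image'][:,:,::-1]
def crop(c,n=40,k=7):
    u,v=np.round(proj(p,c)).astype(int); 
    print((u-n,v-n)); return cv2.resize(im[v-n:v+n,u-n:u+n],None,fx=390/(2*n),fy=390/(2*n),interpolation=cv2.INTER_CUBIC)
a=crop([.521,.153,.09],30); b=crop([.45,-.295,.01],30)
cv2.imwrite('pics/crop1.png',np.hstack([a,b]))
E
```

```text
(np.int64(232), np.int64(219))
(np.int64(466), np.int64(258))
```

View pics/crop1.png

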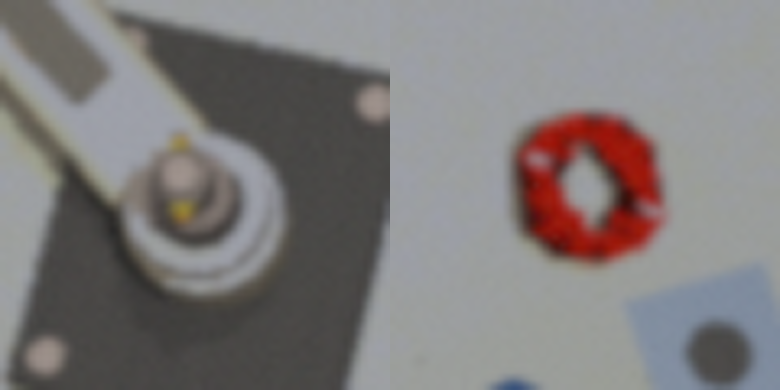

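The top view shows the base at about (262,250), the bearing at (389,253), the spacer at (480,208), the collar at (497,287) and the nylon ring at (381,174). In the crop the pin runs almost along world x (yellow ends at crop (180,142) and (183,210)). The collar's white notch marks are at about 65° world, so its slot is near +6°.

```bash
cat >> h.py <<'E'
def hull(pts): return cv2.convexHull(np.array(pts,np.float32).reshape(-1,1,2))
def hc(h):
    m=cv2.moments(h); return np.array([m['m10'],m['m01']])/m['m00'],m['m00']
def fitring(p,mask,r,z0,z1,x0):
    n,l,st,_=cv2.connectedComponentsWithStats(mask.astype(np.uint8)); 
    if n<2: return None
    k=1+np.argmax(st[1:,4]); ys,xs=np.nonzero(l==k)
    q=np.concatenate([np.stack([xs+a,ys+b],1) for a in(-.5,.5) for b in(-.5,.5)])
    c,A=hc(hull(q)); x=np.array(x0[:2],float); a=np.linspace(0,2*np.pi,60)
    for _ in range(6):
        pts=[proj(p,[x[0]+r*np.cos(t),x[1]+r*np.sin(t),z]) for t in a for z in(z0,z1)]
        cm,Am=hc(hull(pts)); zz=(z0+z1)/2
        x=x+(ray(p,c,zz)-ray(p,cm,zz))[:2]
    return x.round(4),'area ratio',round(A/Am,2)
E
python3 - <<'E'
from h import *
for cam in('top','scene'):
    p=shot(cam); im=p['image']; hsv=cv2.cvtColor(im,cv2.COLOR_RGB2HSV)
    for q,r,h,x0 in(('bearing',.021,.011,(.52,-.087)),('spacer',.018,.02,(.611,-.28)),('collar',.023,.01,(.451,-.295))):
        for a in manip.regions_of(p,q)[:2]:
            print(cam,q,round(a['score'],2),fitring(p,np.array(a['pixels']),r,0,h,x0))
    u,v=proj(p,(.451,-.295,.005)); W=np.zeros(im.shape[:2],bool); W[int(v)-25:int(v)+25,int(u)-25:int(u)+25]=1
    red=((hsv[...,0]<10)|(hsv[...,0]>170))&(hsv[...,1]>110)&W
    print('red',fitring(p,red,.023,0,.01,(.451,-.295)))
    u,v=proj(p,(.611,-.28,.005)); W[:]=0; W[int(v)-25:int(v)+25,int(u)-25:int(u)+25]=1
    bl=(hsv[...,0]>100)&(hsv[...,0]<130)&(hsv[...,1]>110)&W
    print('blue',fitring(p,bl,.018,0,.02,(.611,-.28)))
    u,v=proj(p,(.521,.153,.1)); W[:]=0; W[int(v)-20:int(v)+20,int(u)-20:int(u)+20]=1
    y=(hsv[...,0]>12)&(hsv[...,0]<35)&(hsv[...,1]>90)&W
    n,l,st,ce=cv2.connectedComponentsWithStats(y.astype(np.uint8))
    for k in range(1,n):
        if st[k,4]>=3: print(cam,'pin blob',st[k,4],ce[k].round(2),ray(p,ce[k],.1015).round(4))
p=shot('scene'); im=p['image'][:,:,::-1]
o=[]
for c in((.521,.153,.08),(.45,-.295,.01)):
    u,v=np.round(proj(p,c)).astype(int); print(u,v)
    o.append(cv2.resize(im[v-35:v+35,u-35:u+35],(390,390),interpolation=cv2.INTER_CUBIC))
cv2.imwrite('pics/crop2.png',np.hstack(o))
E
```

```text
top bearing 0.65 (array([ 0.5232, -0.0908]), 'area ratio', 1.08)
top spacer 0.7 (array([ 0.6099, -0.2777]), 'area ratio', 1.02)
top collar 0.78 (array([ 0.4533, -0.2975]), 'area ratio', 0.94)
red (array([ 0.4529, -0.2977]), 'area ratio', 0.88)
blue (array([ 0.6107, -0.279 ]), 'area ratio', 0.83)
top pin blob 3 [259.33 240.67] [0.5349 0.1563 0.1015]
top pin blob 12 [259.5 251. ] [0.5161 0.156  0.1015]
scene bearing 0.72 (array([ 0.4546, -0.2967]), 'area ratio', 1.0)
scene bearing 0.65 (array([ 0.5238, -0.089 ]), 'area ratio', 0.91)
scene spacer 0.72 (array([ 0.6101, -0.2753]), 'area ratio', 1.0)
scene collar 0.61 (array([ 0.4532, -0.2963]), 'area ratio', 0.94)
red (array([ 0.4529, -0.2972]), 'area ratio', 0.9)
blue (array([ 0.6093, -0.2777]), 'area ratio', 0.88)
scene pin blob 11 [368.91 265.64] [0.5367 0.1593 0.1015]
371 269
253 198
```

View pics/crop2.png

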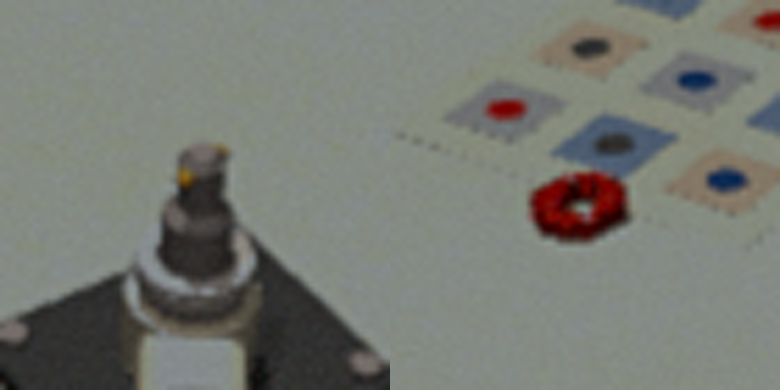

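The scene crop shows the post with the spigot tip at about (372,262) in the full picture. The pin ends show left and right of it, and the collar lies flat with its notches up. Next I'll get the post axis from both cameras.

```bash
python3 - <<'E'
from h import *
p=shot('top'); s=shot('scene')
print('top tip',ray(p,(259.8,245.6),.105),'cup',ray(p,(263.5,251.9),.057))
print('scene tip',ray(s,(372.1,261.8),.105))
im=p['image'];
# cup/knuckle fits by template: dense reprojection of circle edges, gradient score
def score(P,x,cs):
    g=cv2.GaussianBlur(cv2.cvtColor(P['image'],cv2.COLOR_RGB2GRAY).astype(np.float32),(0,0),.8)
    gx,gy=cv2.Sobel(g,cv2.CV_32F,1,0),cv2.Sobel(g,cv2.CV_32F,0,1); out=0
    for r,z in cs:
        a=np.linspace(0,2*np.pi,120)
        q=np.array([proj(P,[x[0]+r*np.cos(t),x[1]+r*np.sin(t),z]) for t in a],np.float32)
        d=np.gradient(q,axis=0); nrm=np.stack([d[:,1],-d[:,0]],1); nrm/=np.linalg.norm(nrm,axis=1)[:,None]
        ux=cv2.remap(gx,q[:,0],q[:,1],1)[:,0]; uy=cv2.remap(gy,q[:,0],q[:,1],1)[:,0]
        out+=np.abs(ux*nrm[:,0]+uy*nrm[:,1]).mean()
    return out
def best(P,x0,cs,w=.007):
    G=np.arange(-w,w+1e-6,.001); S=np.array([[score(P,(x0[0]+i,x0[1]+j),cs) for j in G] for i in G])
    i,j=np.unravel_index(S.argmax(),S.shape); return x0[0]+G[i],x0[1]+G[j],S.max().round(1)
for n,P in(('top',p),('scene',s)):
    print(n,'cup',best(P,(.524,.156),[(.021,.06)]),'spig',best(P,(.524,.156),[(.008,.105)]),'post',best(P,(.524,.156),[(.0125,.079)]),'all',best(P,(.524,.156),[(.021,.06),(.0125,.079),(.007,.106)]))
    print(' bearing',best(P,(.5235,-.09),[(.021,.011),(.0137,.011)]),'spacer',best(P,(.61,-.277),[(.018,.02),(.0137,.02)]),'collar',best(P,(.453,-.297),[(.023,.01)]))
q=(1,0)
E
```

```text
top tip [0.52525241 0.15508939 0.105     ] cup [0.52216693 0.15340078 0.057     ]
scene tip [0.52735342 0.15897861 0.105     ]
top cup (np.float64(0.52), np.float64(0.152), np.float32(118.9)) spig (np.float64(0.517), np.float64(0.159), np.float32(71.3)) post (np.float64(0.522), np.float64(0.154), np.float32(125.8)) all (np.float64(0.521), np.float64(0.153), np.float32(284.4))
 bearing (np.float64(0.5215), np.float64(-0.086), np.float32(150.2)) spacer (np.float64(0.61), np.float64(-0.279), np.float32(325.5)) collar (np.float64(0.453), np.float64(-0.295), np.float32(201.9))
scene cup (np.float64(0.518), np.float64(0.16), np.float32(108.5)) spig (np.float64(0.529), np.float64(0.16), np.float32(101.8)) post (np.float64(0.526), np.float64(0.158), np.float32(109.5)) all (np.float64(0.527), np.float64(0.159), np.float32(281.1))
 bearing (np.float64(0.5305), np.float64(-0.08299999999999999), np.float32(250.6)) spacer (np.float64(0.61), np.float64(-0.277), np.float32(336.3)) collar (np.float64(0.458), np.float64(-0.29), np.float32(211.9))
```

```bash
cat >> h.py <<'E'
from scipy.spatial.transform import Rotation as Ro
def plan(x,y,z,yaw=None):
    s=manip.read_state(); R=Ro.from_euler('xyz',s['ee_rot'],degrees=True); 
    print('t',round(s['t'],2),'pos',s['ee_pos'].round(4),'rot',s['ee_rot'].round(2),'F',s['wrist_force'].round(2),'gap',round(s['finger_gap'],3))
    print('shift units',(R.inv().apply(np.array([x,y,z])-s['ee_pos'])/.02).round(3))
    if yaw is not None:
        T=Ro.from_euler('xyz',[180,0,yaw],degrees=True); print('turn units',((R.inv()*T).as_rotvec()/.12).round(3),'shift after turn',(T.inv().apply(np.array([x,y,z])-s['ee_pos'])/.02).round(3))
E
python3 -m handwheel '[[100,[0,0,0],[0,0,-1]],[100,[0,0,0],[0,0,-1]],[100,[0,0,0],[0,0,-1]],[100,[0,0,0],[0,0,-1]],[100,[0,0,0],[0,0,-1]],[100,[0,0,0],[0,0,-1]],[100,[0,0,0],[0,0,-1]],[100,[0,0,0],[0,0,-1]],[100,[0,0,0],[0,0,-1]],[100,[0,0,0],[0,0,-0.16]]]'
python3 -m handwheel '[[100,[0.23,-1,0],[0,0,0]],[100,[0.23,-1,0],[0,0,0]],[100,[0.23,-1,0],[0,0,0]],[100,[0.23,-1,0],[0,0,0]],[100,[0.23,-1,0],[0,0,0]],[100,[0.23,-1,0],[0,0,0]],[100,[0.23,-1,0],[0,0,0]],[100,[0.23,-1,0],[0,0,0]],[100,[0.23,-1,0],[0,0,0]],[100,[0.23,-1,0],[0,0,0]]]'
python3 -m handwheel '[[100,[0.23,-1,0],[0,0,0]],[100,[0.23,-1,0],[0,0,0]],[100,[0.23,-1,0],[0,0,0]],[100,[0.23,-1,0],[0,0,0]],[100,[0.23,-1,0],[0,0,0]],[100,[0.23,-1,0],[0,0,0]],[100,[0.23,-1,0],[0,0,0]],[100,[0.23,-1,0],[0,0,0]],[100,[0.23,-1,0],[0,0,0]],[100,[0.23,-1,0],[0,0,0]]]'
python3 -m handwheel '[[100,[0.23,-1,0],[0,0,0]],[100,[0.23,-1,0],[0,0,0]],[100,[0.23,-1,0],[0,0,0]],[100,[0.23,-1,0],[0,0,0]],[100,[0.23,-1,0],[0,0,0]],[100,[0.23,-1,0],[0,0,0]],[100,[0.23,-1,0],[0,0,0]],[100,[0.23,-1,0],[0,0,0]],[100,[0.23,-1,0],[0,0,0]],[100,[0.23,-1,0],[0,0,0]]]'
python3 -c "
from h import *
plan(.5225,-.089,.03)"
```

```text
t: 2.63
ee_pos: [0.2049, 0.5104, 0.2393]
ee_rot: [-180.0, 0.0, -138.6]
wrist_force: [0.2, -0.3, 0.2]
finger_gap: 1.0
t: 3.47
ee_pos: [0.3021, 0.3286, 0.2394]
ee_rot: [-180.0, 0.0, -139.1]
wrist_force: [0.1, 0.4, -0.1]
finger_gap: 0.999
t: 4.3
ee_pos: [0.3989, 0.1476, 0.2395]
ee_rot: [-180.0, 0.0, -139.1]
wrist_force: [-0.1, -0.3, 0.3]
finger_gap: 1.003
t: 5.13
ee_pos: [0.4958, -0.0334, 0.2394]
ee_rot: [-180.0, 0.0, -139.1]
wrist_force: [0.3, 0.3, 0.2]
finger_gap: 1.001
t 5.13 pos [ 0.4958 -0.0334  0.2394] rot [-1.7999e+02  1.0000e-02 -1.3909e+02] F [0.27 0.29 0.19] gap 1.001
shift units [ 0.811 -2.974 10.47 ]
```

```bash

python3 -m handwheel '[[75,[0.27,-1,0],[0,0,0]],[75,[0.27,-1,0.45],[0,0,0]],[75,[0.27,-0.97,1],[0,0,0]],[75,[0,0,1],[0,0,0]],[75,[0,0,1],[0,0,0]],[75,[0,0,1],[0,0,0]],[75,[0,0,1],[0,0,0]],[75,[0,0,1],[0,0,0]],[75,[0,0,1],[0,0,0]],[75,[0,0,1],[0,0,0]]]'
python3 -m handwheel '[[75,[0,0,1],[0,0,0]],[75,[0,0,1],[0,0,0]],[75,[0,0,0],[0,0,0]],[75,[0,0,0],[0,0,0]]]'
python3 - <<'E'
from h import *
plan(.5225,-.089,.013)
o=[]
for c in('top','scene'):
    p=shot(c); im=p['image'][:,:,::-1]; u,v=np.round(proj(p,(.5225,-.089,.02))).astype(int)
    o.append(cv2.resize(im[v-40:v+40,u-40:u+40],(400,400),interpolation=cv2.INTER_CUBIC))
cv2.imwrite('pics/g1.png',np.hstack(o))
E
```

```text
t: 5.97
ee_pos: [0.5223, -0.0879, 0.0695]
ee_rot: [-180.0, 0.0, -139.1]
wrist_force: [0.2, -0.2, 1.0]
finger_gap: 0.752
t: 6.3
ee_pos: [0.5215, -0.0876, 0.0297]
ee_rot: [179.9, -0.1, -139.0]
wrist_force: [0.7, -0.1, -0.7]
finger_gap: 0.751
t 6.3 pos [ 0.5215 -0.0876  0.0297] rot [ 1.7987e+02 -7.0000e-02 -1.3901e+02] F [ 0.73 -0.14 -0.67] gap 0.751
shift units [ 0.009 -0.088  0.833]
```

View pics/g1.png

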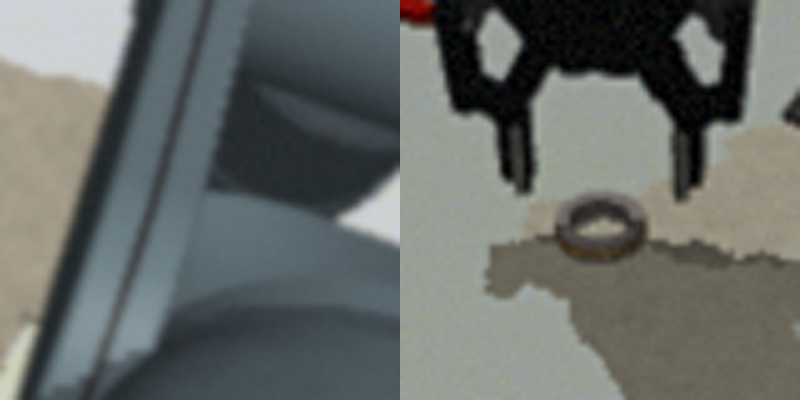

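The scene crop shows the bearing at (600,228) between the fingers, whose tips are at (520,190) and (685,197). The arm hides it from the top camera. I'll lower and close.

```bash

python3 -m handwheel '[[75,[0,0,0.4],[0,0,0]],[75,[0,0,0.35],[0,0,0]],[40,[0,0,0],[0,0,0]],[40,[0,0,0],[0,0,0]],[40,[0,0,0],[0,0,0]],[40,[0,0,0],[0,0,0]],[40,[0,0,0],[0,0,0]]]'
python3 -m handwheel '[[20,[0,0,0],[0,0,0]],[20,[0,0,0],[0,0,0]],[20,[0,0,0],[0,0,0]]]'
python3 -m handwheel '[[20,[0,0,-0.5],[0,0,0]],[20,[0,0,-1],[0,0,0]],[20,[0,0,-1],[0,0,0]],[20,[0,0,-1],[0,0,0]],[20,[0,0,-1],[0,0,0]],[20,[0,0,-1],[0,0,0]],[20,[0,0,-1],[0,0,0]],[20,[0,0,-0.5],[0,0,0]]]'
python3 -c "
from h import *
plan(.5235,.1565,.15)
p=shot('scene');im=p['image'][:,:,::-1]; s=manip.read_state();u,v=np.round(proj(p,s['ee_pos'])).astype(int)
cv2.imwrite('pics/g2.png',cv2.resize(im[v-30:v+30,u-30:u+30],(480,480),interpolation=cv2.INTER_CUBIC))"
```

```text
t: 6.98
ee_pos: [0.522, -0.0878, 0.0159]
ee_rot: [180.0, -0.0, -138.9]
wrist_force: [-2.6, 0.8, 6.5]
finger_gap: 0.437
t: 7.23
ee_pos: [0.522, -0.0878, 0.0159]
ee_rot: [180.0, -0.0, -138.9]
wrist_force: [-2.0, 0.4, 4.7]
finger_gap: 0.432
t: 7.9
ee_pos: [0.5234, -0.0882, 0.1585]
ee_rot: [-179.8, 0.1, -138.9]
wrist_force: [0.6, 0.1, -1.2]
finger_gap: 0.424
t 7.9 pos [ 0.5234 -0.0882  0.1585] rot [-1.7978e+02  1.2000e-01 -1.3889e+02] F [ 0.61  0.08 -1.21] gap 0.424
shift units [-8.047  9.22   0.405]
```

View pics/g2.png

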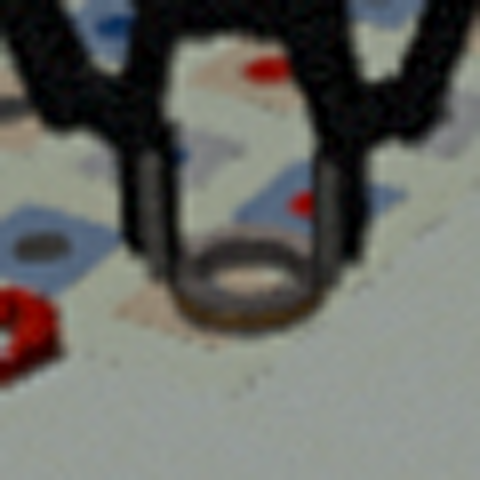

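```bash

python3 -m handwheel '[[20,[-0.8,0.92,0],[0,0,0]],[20,[-0.8,0.92,0],[0,0,0]],[20,[-0.8,0.92,0],[0,0,0]],[20,[-0.8,0.92,0],[0,0,0]],[20,[-0.8,0.92,0],[0,0,0]],[20,[-0.8,0.92,0],[0,0,0]],[20,[-0.8,0.92,0],[0,0,0]],[20,[-0.8,0.92,0],[0,0,0]],[20,[-0.8,0.92,0.3],[0,0,0]],[20,[-0.8,0.92,0.6],[0,0,0]]]'
python3 -m handwheel '[[20,[0,0,0],[0,0,0]],[20,[0,0,0],[0,0,0]]]'
python3 - <<'E'
from h import *
plan(.5235,.1565,.135)
o=[]
for c in('top','scene'):
    p=shot(c); im=p['image'][:,:,::-1]; u,v=np.round(proj(p,(.5235,.1565,.11))).astype(int); print(u,v)
    o.append(cv2.resize(im[v-30:v+30,u-30:u+30],(400,400),interpolation=cv2.INTER_CUBIC))
cv2.imwrite('pics/g3.png',np.hstack(o))
E
```

```text
t: 8.78
ee_pos: [0.5223, 0.1573, 0.1377]
ee_rot: [-179.9, 0.1, -138.9]
wrist_force: [0.5, 0.3, -1.2]
finger_gap: 0.426
t: 8.95
ee_pos: [0.5206, 0.1569, 0.1358]
ee_rot: [179.9, -0.1, -138.7]
wrist_force: [-0.7, -0.1, -0.1]
finger_gap: 0.432
t 8.95 pos [0.5206 0.1569 0.1358] rot [ 1.7991e+02 -1.5000e-01 -1.3874e+02] F [-0.72 -0.11 -0.09] gap 0.432
shift units [-0.097 -0.114  0.042]
259 246
373 258
```

View pics/g3.png

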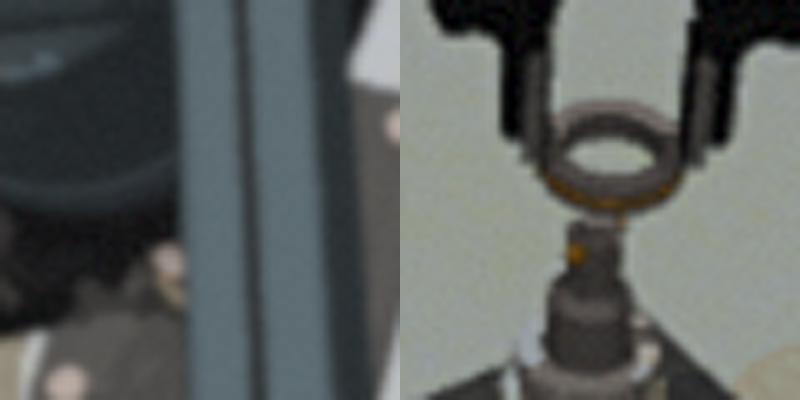

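The scene crop shows the ring centre at x≈614 and the post axis extrapolated to x≈599 at that height, so the ring is about 4 mm too far along tool +y. I'll fit the ring to get the depth direction.

```bash
cat >> h.py <<'E'
def edge(P,x,cs,_c={}):
    k=P['shot'] if 'shot' in P else id(P)
    if k not in _c:
        g=cv2.GaussianBlur(cv2.cvtColor(P['image'],cv2.COLOR_RGB2GRAY).astype(np.float32),(0,0),.8)
        _c[k]=cv2.Sobel(g,cv2.CV_32F,1,0),cv2.Sobel(g,cv2.CV_32F,0,1)
    gx,gy=_c[k]; out=0
    for r,z in cs:
        a=np.linspace(0,2*np.pi,90)
        q=np.array([proj(P,[x[0]+r*np.cos(t),x[1]+r*np.sin(t),z]) for t in a],np.float32)
        d=np.gradient(q,axis=0); n=np.stack([d[:,1],-d[:,0]],1); n/=np.linalg.norm(n,axis=1)[:,None]
        out+=np.abs(cv2.remap(gx,q[:,0],q[:,1],1)[:,0]*n[:,0]+cv2.remap(gy,q[:,0],q[:,1],1)[:,0]*n[:,1]).mean()
    return out
def best(P,x0,cs,w=.008):
    G=np.arange(-w,w+1e-6,.001); S=np.array([[edge(P,(x0[0]+i,x0[1]+j),cs) for j in G] for i in G])
    W=np.clip(S-S.max()*.9,0,None); W/=W.sum()
    return np.round([x0[0]+(W.sum(1)*G).sum(),x0[1]+(W.sum(0)*G).sum()],4)
E
python3 - <<'E'
from h import *
p=shot('scene'); x=manip.read_state()['ee_pos']; b=x[2]-.0159
for a in manip.regions_of(p,'bearing')[:2]: print(a['score'],fitring(p,np.array(a['pixels']),.021,b,b+.011,x))
print('edge',best(p,x,[(.021,b+.011),(.0137,b+.011),(.021,b)]))
print('post',best(p,(.525,.157),[(.0125,.079),(.008,.104)]))
E
```

```text
0.72 (array([0.522 , 0.1571]), 'area ratio', 0.88)
0.33 (array([ 0.6941, -0.1294]), 'area ratio', 0.7)
edge [0.5238 0.1576]
post [0.5276 0.1587]
```

```bash
python3 - <<'E'
from h import *
p=shot('scene'); 
for z in(.07,.1,.125): print('post axis',z,proj(p,(.5272,.1588,z)).round(1))
for X in((.522,.1571),(.5206,.1569)): print(proj(p,(*X,.1255)).round(1))
m=np.array(manip.regions_of(p,'bearing')[0]['pixels']); ys,xs=np.nonzero(m); print(xs.min(),xs.max(),ys.min(),ys.max())
im=p['image'];cv2.imwrite('pics/g4.png',cv2.resize(im[225:285,340:405][:,:,::-1],None,fx=9,fy=9,interpolation=cv2.INTER_NEAREST))
E
```

```text
post axis 0.07 [370.9 275.9]
post axis 0.1 [371.9 263.8]
post axis 0.125 [372.8 253.3]
[373.9 251.5]
[374.3 251.1]
363 385 242 260
```

View pics/g4.png

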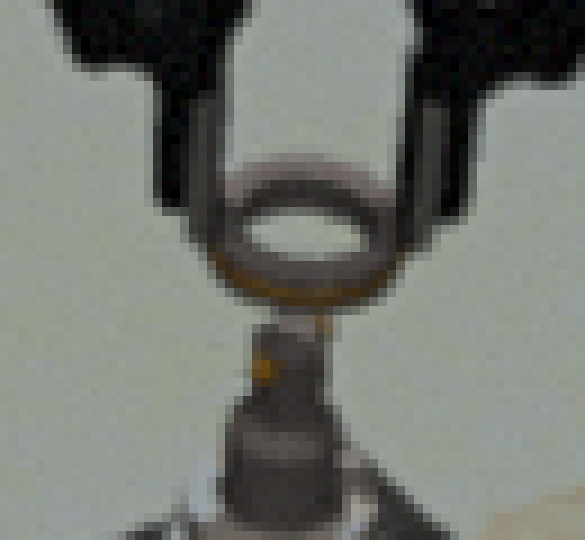

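The ring centre is at x≈374.05 px against an axis of 373.0, so it needs about −2 mm along tool y. The fits say about −4 mm along tool x. I'll apply that, lower the ring round the spigot tip, and feel from there.

```bash

python3 -m handwheel '[[20,[-0.1,-0.05,0],[0,0,0]],[20,[-0.1,-0.05,0],[0,0,0]],[20,[0,0,0.2],[0,0,0]],[20,[0,0,0.2],[0,0,0]],[20,[0,0,0.2],[0,0,0]],[20,[0,0,0],[0,0,0]]]'
python3 -m handwheel '[[20,[0,0,0.15],[0,0,0]],[20,[0,0,0],[0,0,0]],[20,[0,0,0],[0,0,0]]]'
python3 -m handwheel '[[20,[0,0,0.1],[0,0,0]],[20,[0,0,0],[0,0,0]],[20,[0,0,0],[0,0,0]]]'

```

```text
t: 9.75
ee_pos: [0.5253, 0.157, 0.124]
ee_rot: [179.9, -0.1, -138.9]
wrist_force: [0.1, -0.3, -1.5]
finger_gap: 0.425
t: 10.0
ee_pos: [0.526, 0.1572, 0.1221]
ee_rot: [180.0, -0.0, -138.9]
wrist_force: [-0.3, 0.0, -0.8]
finger_gap: 0.43
t: 10.25
ee_pos: [0.5261, 0.1571, 0.1203]
ee_rot: [180.0, -0.0, -138.9]
wrist_force: [-0.6, -0.0, -0.9]
finger_gap: 0.432
```

```bash

python3 -m handwheel '[[20,[0,0,0.08],[0,0,0]],[20,[0,0,0],[0,0,0]],[20,[0,0,0],[0,0,0]]]'
echo -x; for i in 1; do python3 -m handwheel '[[20,[-0.1,0,0],[0,0,0]],[20,[0,0,0],[0,0,0]]]'; done
python3 -m handwheel '[[20,[-0.1,0,0],[0,0,0]],[20,[0,0,0],[0,0,0]]]'
python3 -m handwheel '[[20,[-0.05,0,0],[0,0,0]],[20,[0,0,0],[0,0,0]]]'
echo +x; python3 -m handwheel '[[20,[0.25,0,0],[0,0,0]],[20,[0.1,0,0],[0,0,0]]]'
python3 -m handwheel '[[20,[0.1,0,0],[0,0,0]],[20,[0,0,0],[0,0,0]]]'
python3 -m handwheel '[[20,[0.05,0,0],[0,0,0]],[20,[0,0,0],[0,0,0]]]'
```

```text
t: 10.5
ee_pos: [0.5261, 0.1571, 0.1186]
ee_rot: [180.0, -0.0, -138.9]
wrist_force: [-0.4, -0.2, -0.5]
finger_gap: 0.432
-x
t: 10.67
ee_pos: [0.528, 0.1586, 0.1188]
ee_rot: [-180.0, 0.0, -138.9]
wrist_force: [0.2, 0.1, -1.1]
finger_gap: 0.429
t: 10.83
ee_pos: [0.5295, 0.16, 0.1188]
ee_rot: [-180.0, 0.0, -138.9]
wrist_force: [0.5, 0.5, -1.0]
finger_gap: 0.43
t: 11.0
ee_pos: [0.53, 0.1605, 0.1187]
ee_rot: [-180.0, 0.0, -138.9]
wrist_force: [-0.5, -0.2, 0.1]
finger_gap: 0.43
+x
t: 11.17
ee_pos: [0.524, 0.1555, 0.1186]
ee_rot: [180.0, -0.0, -138.9]
wrist_force: [0.5, 0.5, -0.9]
finger_gap: 0.43
t: 11.33
ee_pos: [0.5226, 0.1541, 0.1187]
ee_rot: [180.0, -0.0, -138.9]
wrist_force: [-0.5, -0.1, -0.4]
finger_gap: 0.427
t: 11.5
ee_pos: [0.5223, 0.1537, 0.1188]
ee_rot: [-180.0, 0.0, -138.9]
wrist_force: [-0.7, 0.4, -1.0]
finger_gap: 0.426
```

```bash

python3 -m handwheel '[[20,[0.06,0,0],[0,0,0]],[20,[0,0,0],[0,0,0]]]'
python3 -m handwheel '[[20,[0.06,0,0],[0,0,0]],[20,[0,0,0],[0,0,0]]]'
python3 -m handwheel '[[20,[0.06,0,0],[0,0,0]],[20,[0,0,0],[0,0,0]]]'
python3 -c "
from h import *
p=shot('scene')
im=p['image'];cv2.imwrite('pics/g5.png',cv2.resize(im[225:285,340:405][:,:,::-1],None,fx=9,fy=9,interpolation=cv2.INTER_CUBIC))"
```

```text
t: 11.67
ee_pos: [0.5214, 0.153, 0.1187]
ee_rot: [180.0, -0.0, -138.9]
wrist_force: [0.0, 0.7, -0.6]
finger_gap: 0.428
t: 11.83
ee_pos: [0.5207, 0.1522, 0.1188]
ee_rot: [-180.0, 0.0, -138.9]
wrist_force: [-0.1, -0.1, -1.1]
finger_gap: 0.43
t: 12.0
ee_pos: [0.5201, 0.1516, 0.119]
ee_rot: [-180.0, 0.1, -138.9]
wrist_force: [1.7, 2.7, -1.0]
finger_gap: 0.427
```

View pics/g5.png

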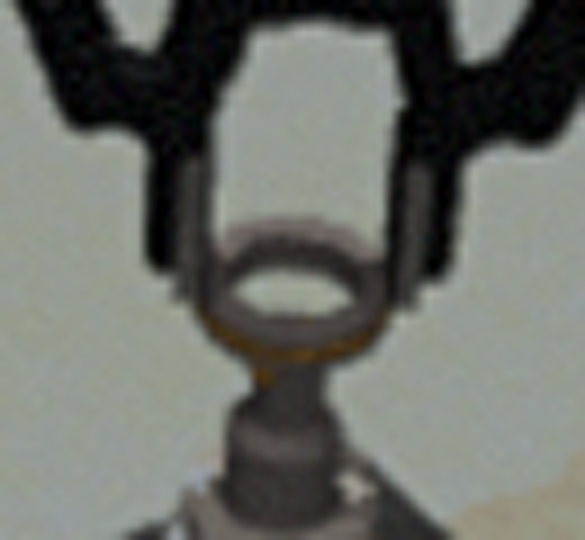

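```bash

python3 -m handwheel '[[20,[-0.36,0,0],[0,0,0]],[20,[0,0,0],[0,0,0]],[20,[0,-0.15,0],[0,0,0]],[20,[0,-0.05,0],[0,0,0]],[20,[0,0,0],[0,0,0]]]'
python3 -m handwheel '[[20,[0,-0.05,0],[0,0,0]],[20,[0,0,0],[0,0,0]]]'
python3 -m handwheel '[[20,[0,-0.05,0],[0,0,0]],[20,[0,0,0],[0,0,0]]]'
python3 -m handwheel '[[20,[0,-0.05,0],[0,0,0]],[20,[0,0,0],[0,0,0]]]'
echo +y; python3 -m handwheel '[[20,[0,0.35,0],[0,0,0]],[20,[0,0.15,0],[0,0,0]],[20,[0,0,0],[0,0,0]]]'
python3 -m handwheel '[[20,[0,0.05,0],[0,0,0]],[20,[0,0,0],[0,0,0]]]'
python3 -m handwheel '[[20,[0,0.05,0],[0,0,0]],[20,[0,0,0],[0,0,0]]]'
```

```text
t: 12.47
ee_pos: [0.5277, 0.1529, 0.1185]
ee_rot: [180.0, -0.0, -138.9]
wrist_force: [1.3, -0.1, -0.4]
finger_gap: 0.429
t: 12.63
ee_pos: [0.5284, 0.1522, 0.1186]
ee_rot: [180.0, -0.0, -138.9]
wrist_force: [0.5, -0.0, 0.0]
finger_gap: 0.432
t: 12.8
ee_pos: [0.5291, 0.1515, 0.1187]
ee_rot: [-180.0, -0.0, -138.9]
wrist_force: [1.1, 0.3, -0.8]
finger_gap: 0.431
t: 12.97
ee_pos: [0.5297, 0.1509, 0.1187]
ee_rot: [180.0, -0.0, -138.9]
wrist_force: [-1.1, 0.3, -0.6]
finger_gap: 0.428
+y
t: 13.22
ee_pos: [0.5223, 0.1592, 0.1186]
ee_rot: [180.0, -0.0, -138.9]
wrist_force: [-0.0, 0.5, -0.7]
finger_gap: 0.428
t: 13.38
ee_pos: [0.5223, 0.1595, 0.1188]
ee_rot: [-180.0, 0.0, -138.9]
wrist_force: [0.6, -0.2, -0.2]
finger_gap: 0.43
t: 13.55
ee_pos: [0.5217, 0.1601, 0.1187]
ee_rot: [180.0, -0.0, -138.9]
wrist_force: [0.5, -0.6, -0.8]
finger_gap: 0.431
```

```bash

python3 -m handwheel '[[20,[0,0.05,0],[0,0,0]],[20,[0,0,0],[0,0,0]]]'
python3 -m handwheel '[[20,[0,0.05,0],[0,0,0]],[20,[0,0,0],[0,0,0]]]'
python3 -m handwheel '[[20,[0,0.05,0],[0,0,0]],[20,[0,0,0],[0,0,0]]]'
python3 -m handwheel '[[20,[0,0.05,0],[0,0,0]],[20,[0,0,0],[0,0,0]]]'
```

```text
t: 13.72
ee_pos: [0.5211, 0.1608, 0.1187]
ee_rot: [180.0, -0.0, -138.9]
wrist_force: [-0.6, -0.3, -0.4]
finger_gap: 0.427
t: 13.88
ee_pos: [0.5208, 0.1613, 0.1188]
ee_rot: [-180.0, 0.0, -138.9]
wrist_force: [0.3, -1.0, -0.4]
finger_gap: 0.429
t: 14.05
ee_pos: [0.5205, 0.1619, 0.119]
ee_rot: [-179.9, 0.0, -138.9]
wrist_force: [1.5, -2.3, 0.1]
finger_gap: 0.428
t: 14.22
ee_pos: [0.5203, 0.1624, 0.1192]
ee_rot: [-179.9, 0.1, -138.9]
wrist_force: [2.7, -4.9, -0.1]
finger_gap: 0.432
```

```bash

python3 -m handwheel '[[20,[0,-0.42,0],[0,0,0]],[20,[0,0,0],[0,0,0]],[20,[0,0,0],[0,0,0]]]'
python3 -c "
from h import *
plan(.5255,.1562,.10)"
```

```text
t: 14.47
ee_pos: [0.5244, 0.1566, 0.1184]
ee_rot: [179.9, -0.0, -138.9]
wrist_force: [0.1, -0.6, -0.1]
finger_gap: 0.431
t 14.47 pos [0.5244 0.1566 0.1184] rot [ 1.7993e+02 -3.0000e-02 -1.3894e+02] F [ 0.12 -0.58 -0.08] gap 0.431
shift units [-0.027 -0.051  0.92 ]
```

```bash

python3 -m handwheel '[[20,[-0.03,-0.05,0],[0,0,0]],[20,[0,0,0.1],[0,0,0]],[20,[0,0,0],[0,0,0]]]'
python3 -m handwheel '[[20,[0,0,0.1],[0,0,0]],[20,[0,0,0],[0,0,0]]]'
python3 -m handwheel '[[20,[0,0,0.05],[0,0,0]],[20,[0,0,0],[0,0,0]]]'
```

```text
t: 14.72
ee_pos: [0.5254, 0.1564, 0.1162]
ee_rot: [180.0, -0.0, -138.9]
wrist_force: [-0.7, 0.3, -0.9]
finger_gap: 0.43
t: 14.88
ee_pos: [0.5254, 0.1564, 0.1142]
ee_rot: [180.0, -0.0, -138.9]
wrist_force: [-0.2, 0.1, -0.6]
finger_gap: 0.43
t: 15.05
ee_pos: [0.5256, 0.1564, 0.1135]
ee_rot: [180.0, -0.0, -138.9]
wrist_force: [-0.5, -0.5, -2.0]
finger_gap: 0.43
```

```bash

for k in 1; do :; done
python3 -m handwheel '[[20,[0,0,0.1],[0,0,0]],[20,[0,0,0],[0,0,0]]]'
python3 -m handwheel '[[20,[0,0,0.1],[0,0,0]],[20,[0,0,0],[0,0,0]]]'
python3 -m handwheel '[[20,[0,0,0.1],[0,0,0]],[20,[0,0,0],[0,0,0]]]'
```

```text
t: 15.22
ee_pos: [0.5256, 0.1563, 0.1114]
ee_rot: [180.0, -0.0, -138.9]
wrist_force: [0.3, -0.3, -0.7]
finger_gap: 0.431
t: 15.38
ee_pos: [0.5256, 0.1563, 0.1094]
ee_rot: [180.0, -0.0, -138.9]
wrist_force: [-0.7, 0.8, -1.1]
finger_gap: 0.429
t: 15.55
ee_pos: [0.5256, 0.1563, 0.1074]
ee_rot: [180.0, -0.0, -138.9]
wrist_force: [0.5, -0.4, -0.5]
finger_gap: 0.429
```

```bash

python3 -m handwheel '[[20,[0,0,0.15],[0,0,0]],[20,[0,0,0.15],[0,0,0]],[20,[0,0,0],[0,0,0]]]'
python3 -m handwheel '[[20,[0,0,0.1],[0,0,0]],[20,[0,0,0],[0,0,0]]]'
python3 -m handwheel '[[20,[0,0,0.1],[0,0,0]],[20,[0,0,0],[0,0,0]]]'
python3 -m handwheel '[[20,[0,0,0.1],[0,0,0]],[20,[0,0,0],[0,0,0]]]'
```

```text
t: 15.8
ee_pos: [0.5253, 0.1562, 0.101]
ee_rot: [180.0, -0.1, -138.9]
wrist_force: [-0.2, -0.1, -1.1]
finger_gap: 0.43
t: 15.97
ee_pos: [0.5256, 0.1563, 0.0993]
ee_rot: [180.0, -0.0, -138.9]
wrist_force: [-0.3, -1.0, -0.7]
finger_gap: 0.433
t: 16.13
ee_pos: [0.5257, 0.1563, 0.0974]
ee_rot: [180.0, -0.0, -138.9]
wrist_force: [-0.7, -0.1, -1.0]
finger_gap: 0.428
t: 16.3
ee_pos: [0.5257, 0.1563, 0.0954]
ee_rot: [180.0, -0.0, -138.9]
wrist_force: [1.0, 0.0, -0.3]
finger_gap: 0.429
```

```bash

python3 -m handwheel '[[20,[0,0,0.1],[0,0,0]],[20,[0,0,0.1],[0,0,0]],[20,[0,0,0],[0,0,0]]]'
python3 -m handwheel '[[20,[0,0,0.1],[0,0,0]],[20,[0,0,0.1],[0,0,0]],[20,[0,0,0],[0,0,0]]]'
python3 -m handwheel '[[20,[0,0,0.1],[0,0,0]],[20,[0,0,0.1],[0,0,0]],[20,[0,0,0],[0,0,0]]]'
python3 -m handwheel '[[20,[0,0,0.1],[0,0,0]],[20,[0,0,0],[0,0,0]]]'
```

```text
t: 16.55
ee_pos: [0.5255, 0.1563, 0.0913]
ee_rot: [180.0, -0.0, -138.9]
wrist_force: [-0.8, 0.7, -0.6]
finger_gap: 0.43
t: 16.8
ee_pos: [0.5255, 0.1563, 0.0872]
ee_rot: [180.0, -0.0, -138.9]
wrist_force: [-0.1, 0.2, -0.3]
finger_gap: 0.427
t: 17.05
ee_pos: [0.5255, 0.1563, 0.0833]
ee_rot: [180.0, -0.0, -138.9]
wrist_force: [-0.4, -0.0, -1.2]
finger_gap: 0.431
t: 17.22
ee_pos: [0.5256, 0.1563, 0.0814]
ee_rot: [180.0, -0.0, -138.9]
wrist_force: [-0.3, -0.0, -0.5]
finger_gap: 0.423
```

```bash

python3 -m handwheel '[[20,[0,0,0.1],[0,0,0]],[20,[0,0,0],[0,0,0]]]'
python3 -m handwheel '[[20,[0,0,0.08],[0,0,0]],[20,[0,0,0],[0,0,0]]]'
python3 -m handwheel '[[20,[0,0,0.06],[0,0,0]],[20,[0,0,0],[0,0,0]]]'
```

```text
t: 17.38
ee_pos: [0.5256, 0.1563, 0.0794]
ee_rot: [180.0, -0.0, -138.9]
wrist_force: [-0.1, -0.1, -0.9]
finger_gap: 0.428
t: 17.55
ee_pos: [0.5257, 0.1563, 0.0779]
ee_rot: [180.0, -0.0, -138.9]
wrist_force: [0.4, 0.2, -0.8]
finger_gap: 0.432
t: 17.72
ee_pos: [0.5257, 0.1563, 0.0767]
ee_rot: [180.0, -0.0, -138.9]
wrist_force: [0.4, -0.1, -0.6]
finger_gap: 0.432
```

```bash

python3 -m handwheel '[[50,[0,0,0],[0,0,0]],[75,[0,0,0],[0,0,0]],[75,[0,0,0],[0,0,0]],[75,[0,0,0],[0,0,0]],[75,[0,0,0],[0,0,0]]]'
python3 -m handwheel '[[75,[0,0,-0.2],[0,0,0]],[75,[0,0,-0.8],[0,0,0]],[75,[0,0,-1],[0,0,0]],[75,[0,0,-1],[0,0,0]],[75,[0,0,-1],[0,0,0]],[75,[0,0,-1],[0,0,0]],[75,[0,0,0],[0,0,0]]]'
python3 - <<'E'
from h import *
plan(.610,-.278,.05)
p=shot('scene')
print(manip.recognise(p,'bearing')[:2]); print('cup-level edge bearing',best(p,(.527,.159),[(.021,.071)]))
p=shot('top'); print(manip.recognise(p,'spacer')[:2],best(p,(.61,-.278),[(.018,.02),(.0137,.02)]))
E
```

```text
t: 18.13
ee_pos: [0.5259, 0.1563, 0.077]
ee_rot: [-180.0, 0.0, -138.9]
wrist_force: [-1.0, 0.6, -0.6]
finger_gap: 0.75
t: 18.72
ee_pos: [0.5283, 0.1566, 0.1815]
ee_rot: [-179.7, 0.4, -138.9]
wrist_force: [0.3, 0.3, 1.1]
finger_gap: 0.748
t 18.72 pos [0.5283 0.1566 0.1815] rot [-179.73    0.36 -138.89] F [0.34 0.29 1.12] gap 0.748
shift units [ 11.25  -19.028   6.594]
[{'centre': [0.5332, 0.1665, 0.0695], 'score': 0.72}, {'centre': [0.6933, -0.0815, 0.0053], 'score': 0.48}]
cup-level edge bearing [0.5266 0.1575]
[{'centre': [0.6103, -0.2783, 0.0157], 'score': 0.54}] [ 0.6093 -0.2787]
```

```bash

python3 -m handwheel '[[75,[0.555,-0.956,0],[0,0,0]],[75,[0.555,-0.956,0],[0,0,0]],[75,[0.555,-0.956,0],[0,0,0]],[75,[0.555,-0.956,0],[0,0,0]],[75,[0.555,-0.956,0],[0,0,0]],[75,[0.555,-0.956,0],[0,0,0]],[75,[0.555,-0.956,0],[0,0,0]],[75,[0.555,-0.956,0],[0,0,0]],[75,[0.555,-0.956,0],[0,0,0]],[75,[0.555,-0.956,0],[0,0,0]]]'
python3 -m handwheel '[[75,[0.555,-0.956,0],[0,0,0]],[75,[0.555,-0.956,0],[0,0,0]],[75,[0.555,-0.956,0],[0,0,0]],[75,[0.555,-0.956,0],[0,0,0]],[75,[0.555,-0.956,0],[0,0,0]],[75,[0.555,-0.956,0],[0,0,0]],[75,[0.555,-0.956,0],[0,0,0]],[75,[0.555,-0.956,0],[0,0,0]],[75,[0.555,-0.956,0],[0,0,0]],[75,[0.555,-0.956,0],[0,0,0]]]'
python3 -m handwheel '[[75,[0,0,1],[0,0,0]],[75,[0,0,1],[0,0,0]],[75,[0,0,1],[0,0,0]],[75,[0,0,1],[0,0,0]],[75,[0,0,1],[0,0,0]],[75,[0,0,1],[0,0,0]],[75,[0,0,0],[0,0,0]],[75,[0,0,0],[0,0,0]]]'
python3 - <<'E'
from h import *
plan(.6095,-.278,.020)
E
```

```text
t: 19.75
ee_pos: [0.5671, -0.0616, 0.1753]
ee_rot: [179.9, -0.1, -138.9]
wrist_force: [-0.2, 0.8, 0.0]
finger_gap: 0.749
t: 20.58
ee_pos: [0.6093, -0.2784, 0.1749]
ee_rot: [179.8, -0.0, -138.9]
wrist_force: [0.1, 0.2, 0.4]
finger_gap: 0.751
t: 21.25
ee_pos: [0.6084, -0.2768, 0.0544]
ee_rot: [179.7, -0.1, -138.9]
wrist_force: [-0.2, 0.3, 1.1]
finger_gap: 0.747
t 21.25 pos [ 0.6084 -0.2768  0.0544] rot [ 1.797e+02 -8.000e-02 -1.389e+02] F [-0.21  0.28  1.08] gap 0.747
shift units [-0.006 -0.092  1.721]
```

```bash

python3 -m handwheel '[[75,[0,-0.05,0.6],[0,0,0]],[75,[0,-0.02,0.6],[0,0,0]],[75,[0,0,0.5],[0,0,0]],[75,[0,0,0],[0,0,0]],[40,[0,0,0],[0,0,0]],[25,[0,0,0],[0,0,0]],[15,[0,0,0],[0,0,0]],[15,[0,0,0],[0,0,0]],[15,[0,0,0],[0,0,0]],[15,[0,0,0],[0,0,0]]]'
python3 -m handwheel '[[15,[0,0,0],[0,0,0]],[15,[0,0,0],[0,0,0]]]'
python3 -m handwheel '[[15,[0,0,-0.5],[0,0,0]],[15,[0,0,-1],[0,0,0]],[15,[0,0,-1],[0,0,0]],[15,[0,0,-1],[0,0,0]],[15,[0,0,-1],[0,0,0]],[15,[0,0,-1],[0,0,0]],[15,[0,0,-1],[0,0,0]],[15,[0,0,0],[0,0,0]],[15,[0,0,0],[0,0,0]]]'
python3 - <<'E'
from h import *
plan(.5255,.1563,.15)
p=shot('scene'); s=manip.read_state();x=s['ee_pos']
for a in manip.regions_of(p,'spacer')[:2]: print(a['score'],fitring(p,np.array(a['pixels']),.018,x[2]-.0205,x[2]-.0005,x))
print(best(p,x,[(.018,x[2]-.0005),(.0137,x[2]-.0005),(.018,x[2]-.0205)]))
im=p['image'];u,v=np.round(proj(p,x)).astype(int);cv2.imwrite('pics/g6.png',cv2.resize(im[v-30:v+30,u-30:u+30][:,:,::-1],(480,480),interpolation=cv2.INTER_CUBIC))
E
```

```text
t: 22.08
ee_pos: [0.6115, -0.2792, 0.0239]
ee_rot: [-179.9, 0.0, -138.9]
wrist_force: [0.5, -0.3, 4.4]
finger_gap: 0.37
t: 22.25
ee_pos: [0.6115, -0.2792, 0.0239]
ee_rot: [-179.9, 0.0, -138.9]
wrist_force: [0.7, -0.8, 6.8]
finger_gap: 0.372
t: 23.0
ee_pos: [0.6113, -0.2791, 0.1542]
ee_rot: [-179.9, 0.0, -138.9]
wrist_force: [0.7, 0.7, -0.8]
finger_gap: 0.366
t 23.0 pos [ 0.6113 -0.2791  0.1542] rot [-1.7986e+02  3.0000e-02 -1.3889e+02] F [ 0.68  0.71 -0.78] gap 0.366
shift units [-11.083  19.225   0.171]
0.49 (array([ 0.6134, -0.2728]), 'area ratio', 0.92)
[ 0.6122 -0.277 ]
```

View pics/g6.png

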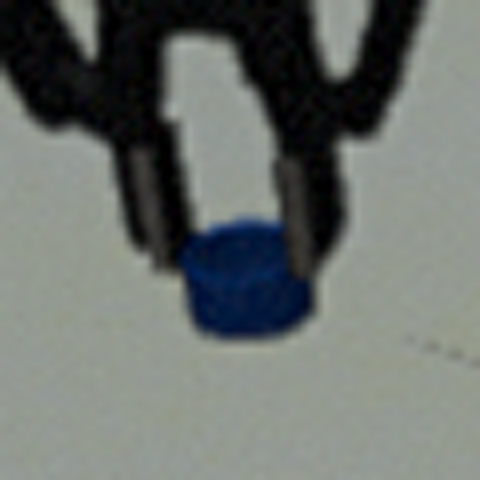

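The spacer hangs upright between the pads at crop (248,275). Its estimated offset from the TCP is within about 1 mm, so I'll take it to the same post pose as the bearing.

```bash

python3 -m handwheel '[[15,[-0.554,0.961,0],[0,0,0]],[15,[-0.554,0.961,0],[0,0,0]],[15,[-0.554,0.961,0],[0,0,0]],[15,[-0.554,0.961,0],[0,0,0]],[15,[-0.554,0.961,0],[0,0,0]],[15,[-0.554,0.961,0],[0,0,0]],[15,[-0.554,0.961,0],[0,0,0]],[15,[-0.554,0.961,0],[0,0,0]],[15,[-0.554,0.961,0],[0,0,0]],[15,[-0.554,0.961,0],[0,0,0]]]'
python3 -m handwheel '[[15,[-0.554,0.961,0],[0,0,0]],[15,[-0.554,0.961,0],[0,0,0]],[15,[-0.554,0.961,0],[0,0,0]],[15,[-0.554,0.961,0],[0,0,0]],[15,[-0.554,0.961,0],[0,0,0]],[15,[-0.554,0.961,0],[0,0,0]],[15,[-0.554,0.961,0],[0,0,0]],[15,[-0.554,0.961,0],[0,0,0]],[15,[-0.554,0.961,0],[0,0,0]],[15,[-0.554,0.961,0],[0,0,0]]]'
python3 -m handwheel '[[15,[0,0,0],[0,0,0]],[15,[0,0,0],[0,0,0]]]'
python3 - <<'E'
from h import *
plan(.5256,.1563,.133)
p=shot('scene'); s=manip.read_state();x=s['ee_pos']
for a in manip.regions_of(p,'spacer')[:1]: print(a['score'],fitring(p,np.array(a['pixels']),.018,x[2]-.024,x[2]-.004,x))
h=cv2.cvtColor(p['image'],cv2.COLOR_RGB2HSV); u,v=proj(p,x).astype(int); W=np.zeros((480,640),bool);W[v-25:v+30,u-25:u+25]=1
print(fitring(p,(h[...,0]>100)&(h[...,0]<130)&(h[...,1]>110)&W,.018,x[2]-.024,x[2]-.004,x))
print(proj(p,(.5272,.1588,.13)))
E
```

```text
t: 23.93
ee_pos: [0.5665, -0.0598, 0.151]
ee_rot: [179.8, -0.1, -138.9]
wrist_force: [1.0, 0.3, -0.9]
finger_gap: 0.375
t: 24.77
ee_pos: [0.5236, 0.1574, 0.1512]
ee_rot: [179.9, -0.2, -138.9]
wrist_force: [-0.6, -0.8, -0.9]
finger_gap: 0.369
t: 24.93
ee_pos: [0.5238, 0.1573, 0.1514]
ee_rot: [179.9, -0.1, -138.8]
wrist_force: [0.3, 0.2, -0.8]
finger_gap: 0.372
t 24.93 pos [0.5238 0.1573 0.1514] rot [ 1.7991e+02 -1.5000e-01 -1.3876e+02] F [ 0.34  0.2  -0.8 ] gap 0.372
shift units [-0.036 -0.1    0.92 ]
0.59 (array([0.5235, 0.1593]), 'area ratio', 0.81)
(array([0.5224, 0.1578]), 'area ratio', 0.88)
[372.92999785 251.21231799]
```

```bash

python3 -m handwheel '[[15,[-0.035,-0.1,0],[0,0,0]],[15,[0,0,0.4],[0,0,0]],[15,[0,0,0.4],[0,0,0]],[15,[0,0,0.2],[0,0,0]],[15,[0,0,0],[0,0,0]]]'
python3 -m handwheel '[[15,[0,0,0.1],[0,0,0]],[15,[0,0,0],[0,0,0]]]'
python3 -m handwheel '[[15,[0,0,0.07],[0,0,0]],[15,[0,0,0],[0,0,0]]]'
python3 -m handwheel '[[15,[0,0,0.05],[0,0,0]],[15,[0,0,0],[0,0,0]]]'
```

```text
t: 25.45
ee_pos: [0.5259, 0.1549, 0.1311]
ee_rot: [179.9, -0.2, -138.9]
wrist_force: [-0.2, -0.5, -0.6]
finger_gap: 0.368
t: 25.62
ee_pos: [0.5269, 0.1553, 0.1305]
ee_rot: [180.0, -0.0, -138.9]
wrist_force: [-0.2, 0.6, -0.2]
finger_gap: 0.372
t: 25.78
ee_pos: [0.527, 0.1555, 0.1295]
ee_rot: [-180.0, 0.0, -138.9]
wrist_force: [-0.6, -1.3, 0.3]
finger_gap: 0.371
t: 25.95
ee_pos: [0.527, 0.1555, 0.1286]
ee_rot: [-180.0, 0.0, -138.9]
wrist_force: [-1.1, -0.3, -0.2]
finger_gap: 0.367
```

```bash

python3 -m handwheel '[[15,[0,0.075,0],[0,0,0]],[15,[0,0,0],[0,0,0]],[15,[0,0,0],[0,0,0]]]'
python3 -m handwheel '[[15,[0,0,0.1],[0,0,0]],[15,[0,0,0],[0,0,0]]]'
python3 -m handwheel '[[15,[0,0,0.05],[0,0,0]],[15,[0,0,0],[0,0,0]]]'
python3 -m handwheel '[[15,[0,0,0.05],[0,0,0]],[15,[0,0,0],[0,0,0]]]'
python3 -m handwheel '[[15,[0,0,0.05],[0,0,0]],[15,[0,0,0],[0,0,0]]]'
```

```text
t: 26.2
ee_pos: [0.5259, 0.1567, 0.1286]
ee_rot: [-180.0, 0.0, -138.9]
wrist_force: [0.2, -0.6, -0.6]
finger_gap: 0.365
t: 26.37
ee_pos: [0.5258, 0.1566, 0.1262]
ee_rot: [180.0, -0.0, -138.9]
wrist_force: [-0.2, -0.5, -0.9]
finger_gap: 0.371
t: 26.53
ee_pos: [0.5258, 0.1565, 0.1253]
ee_rot: [180.0, -0.0, -138.9]
wrist_force: [-0.5, 1.1, 0.3]
finger_gap: 0.367
t: 26.7
ee_pos: [0.5259, 0.1565, 0.1243]
ee_rot: [180.0, -0.0, -138.9]
wrist_force: [0.9, -0.1, -0.3]
finger_gap: 0.37
t: 26.87
ee_pos: [0.5259, 0.1565, 0.1233]
ee_rot: [180.0, -0.0, -138.9]
wrist_force: [-0.0, -0.6, -0.6]
finger_gap: 0.37
```

```bash

python3 -m handwheel '[[15,[0,0,0.08],[0,0,0]],[15,[0,0,0],[0,0,0]]]'
python3 -m handwheel '[[15,[0,0,0.08],[0,0,0]],[15,[0,0,0],[0,0,0]]]'
python3 -m handwheel '[[15,[0,0,0.08],[0,0,0]],[15,[0,0,0],[0,0,0]]]'
python3 -m handwheel '[[15,[0,0,0.08],[0,0,0]],[15,[0,0,0],[0,0,0]]]'
python3 -m handwheel '[[15,[0,0,0.08],[0,0,0]],[15,[0,0,0],[0,0,0]]]'
```

```text
t: 27.03
ee_pos: [0.5258, 0.1565, 0.1216]
ee_rot: [180.0, -0.0, -138.9]
wrist_force: [0.1, 0.7, -0.1]
finger_gap: 0.367
t: 27.2
ee_pos: [0.5258, 0.1566, 0.12]
ee_rot: [180.0, -0.0, -138.9]
wrist_force: [0.2, -0.9, -0.7]
finger_gap: 0.369
t: 27.37
ee_pos: [0.5258, 0.1565, 0.1184]
ee_rot: [180.0, -0.0, -138.9]
wrist_force: [0.4, 0.1, -1.0]
finger_gap: 0.368
t: 27.53
ee_pos: [0.5258, 0.1565, 0.1168]
ee_rot: [180.0, -0.0, -138.9]
wrist_force: [-0.9, 0.8, -1.4]
finger_gap: 0.37
t: 27.7
ee_pos: [0.5258, 0.1566, 0.1152]
ee_rot: [180.0, -0.0, -138.9]
wrist_force: [-0.2, -0.3, -0.1]
finger_gap: 0.368
```

Past the pin with no contact. I'll continue down past the cone to the bearing.

```bash

python3 -m handwheel '[[15,[0,0,0.1],[0,0,0]],[15,[0,0,0.1],[0,0,0]],[15,[0,0,0],[0,0,0]]]'
python3 -m handwheel '[[15,[0,0,0.1],[0,0,0]],[15,[0,0,0],[0,0,0]]]'
python3 -m handwheel '[[15,[0,0,0.1],[0,0,0]],[15,[0,0,0],[0,0,0]]]'
python3 -m handwheel '[[15,[0,0,0.1],[0,0,0]],[15,[0,0,0],[0,0,0]]]'
python3 -m handwheel '[[15,[0,0,0.1],[0,0,0]],[15,[0,0,0],[0,0,0]]]'
```

```text
t: 27.95
ee_pos: [0.5257, 0.1565, 0.111]
ee_rot: [180.0, -0.0, -138.9]
wrist_force: [0.4, 0.1, -0.9]
finger_gap: 0.369
t: 28.12
ee_pos: [0.5258, 0.1565, 0.1091]
ee_rot: [180.0, -0.0, -138.9]
wrist_force: [0.1, 0.6, -0.9]
finger_gap: 0.369
t: 28.28
ee_pos: [0.5258, 0.1565, 0.1072]
ee_rot: [180.0, -0.0, -138.9]
wrist_force: [0.0, -0.1, -1.3]
finger_gap: 0.373
t: 28.45
ee_pos: [0.5258, 0.1566, 0.1052]
ee_rot: [180.0, -0.0, -138.9]
wrist_force: [-0.0, 0.2, -0.7]
finger_gap: 0.371
t: 28.62
ee_pos: [0.5258, 0.1565, 0.1032]
ee_rot: [180.0, -0.0, -138.9]
wrist_force: [0.6, -0.1, -1.0]
finger_gap: 0.371
```

```bash

python3 -m handwheel '[[15,[0,0,0.1],[0,0,0]],[15,[0,0,0.1],[0,0,0]],[15,[0,0,0],[0,0,0]]]'
python3 -m handwheel '[[15,[0,0,0.1],[0,0,0]],[15,[0,0,0],[0,0,0]]]'
python3 -m handwheel '[[15,[0,0,0.06],[0,0,0]],[15,[0,0,0],[0,0,0]]]'
```

```text
t: 28.87
ee_pos: [0.5257, 0.1565, 0.099]
ee_rot: [180.0, -0.0, -138.9]
wrist_force: [0.9, 1.0, -1.3]
finger_gap: 0.367
t: 29.03
ee_pos: [0.5258, 0.1565, 0.0972]
ee_rot: [180.0, -0.0, -138.9]
wrist_force: [-0.1, 0.2, -0.3]
finger_gap: 0.368
t: 29.2
ee_pos: [0.5259, 0.1566, 0.0961]
ee_rot: [180.0, -0.0, -138.9]
wrist_force: [0.0, 0.7, 0.0]
finger_gap: 0.37
```

```bash
python3 - <<'E'
from h import *
p=shot('scene'); print([ (np.round(a['centre'],4),a['score']) for a in manip.recognise(p,'spacer')[:1]])
p=shot('top')
def red(p):
    h=cv2.cvtColor(p['image'],cv2.COLOR_RGB2HSV); u,v=proj(p,(.453,-.297,.005)).astype(int); W=np.zeros((480,640),bool);W[v-20:v+20,u-20:u+20]=1
    return ((h[...,0]<10)|(h[...,0]>170))&(h[...,1]>110)&W
print(fitring(p,red(p),.023,0,.01,(.453,-.297)),best(p,(.453,-.297),[(.023,.01)]))
# white marks: bright low-sat pixels within collar disc
h=cv2.cvtColor(p['image'],cv2.COLOR_RGB2HSV); u,v=proj(p,(.453,-.297,.01))
for r in range(int(v)-14,int(v)+15): print(' '.join(f'{"R" if red(p)[r,c] else "."}{h[r,c,2]:3d}' for c in range(int(u)-13,int(u)+14)))
print(u,v)
E
```

```text
[(array([0.5345, 0.1623, 0.0909]), 0.69)]
(array([ 0.4529, -0.2977]), 'area ratio', 0.88) [ 0.4527 -0.295 ]
.190 .189 .189 .191 .192 .191 .190 .190 .190 .189 .190 .190 .189 .187 .188 .190 .191 .190 .190 .189 .189 .191 .192 .192 .192 .192 .191
.190 .188 .189 .191 .193 .190 .189 .189 .191 .189 .191 .189 .187 .187 .187 .188 .190 .191 .191 .188 .189 .189 .189 .190 .189 .189 .192
.188 .188 .188 .191 .193 .191 .191 .189 .184 .180 .180 .182 .180 .177 .175 .177 .179 .183 .186 .188 .188 .189 .187 .187 .187 .186 .188
.189 .189 .190 .191 .192 .188 .183 .178 .170 .168 .174 .181 .173 .152 .145 .154 .166 .175 .175 .177 .183 .187 .187 .187 .187 .187 .186
.190 .188 .187 .186 .179 .164 .165 .171 .174 R176 R183 R184 R176 R152 R139 R150 R165 R172 .157 .153 .168 .180 .186 .186 .187 .186 .187
.191 .187 .179 .166 .153 .145 R163 R176 R179 R182 R186 R188 R182 R165 R158 R167 R177 R175 R152 R138 .153 .171 .181 .185 .186 .188 .187
.190 .183 .164 .148 .133 R142 R170 R182 R179 R172 R174 R179 R178 R171 R174 R181 R184 R176 R159 R150 R154 .166 .176 .182 .183 .185 .189
.187 .176 .154 .134 R134 R159 R181 R185 R179 R1
[... 2259 characters left out ...]
186 .185 .181 .166 .142 .113 R 97 R103 R134 R162 R168 R161 R146 R146 R170 R184 R187 R187 R186 .183 .184 .184 .185 .186 .186
.187 .189 .188 .187 .186 .181 .169 .146 .127 .122 .135 R145 R152 R146 R135 R135 R165 R183 .185 .185 .184 .185 .182 .185 .186 .186 .185
.188 .187 .187 .187 .186 .185 .181 .174 .169 .166 .166 .163 .164 .163 .153 .151 .170 .183 .185 .183 .182 .185 .185 .187 .187 .187 .186
.187 .188 .187 .188 .188 .187 .186 .184 .184 .184 .181 .180 .178 .178 .176 .175 .180 .183 .183 .186 .186 .187 .186 .185 .187 .186 .187
.187 .187 .187 .188 .186 .187 .187 .187 .187 .187 .186 .185 .184 .182 .183 .183 .185 .186 .187 .187 .186 .187 .187 .187 .185 .185 .187
496.72261222917217 286.1138949443209
```

```bash

python3 -m handwheel '[[15,[0,0,0.03],[0,0,0]],[50,[0,0,0],[0,0,0]],[75,[0,0,0],[0,0,0]],[75,[0,0,0],[0,0,0]],[75,[0,0,0],[0,0,0]]]'
python3 -m handwheel '[[75,[0,0,-0.2],[0,0,0]],[75,[0,0,-0.8],[0,0,0]],[75,[0,0,-1],[0,0,0]],[75,[0,0,-1],[0,0,0]],[75,[0,0,-1],[0,0,0]],[75,[0,0,0],[0,0,0]]]'
python3 - <<'E'
from h import *
plan(.453,-.2965,.05,-174.5)
p=shot('scene'); print('spacer',[(np.round(a['centre'],4),a['score']) for a in manip.recognise(p,'spacer')[:1]])
h=cv2.cvtColor(p['image'],cv2.COLOR_RGB2HSV); u,v=proj(p,(.527,.158,.08)).astype(int); W=np.zeros((480,640),bool);W[v-25:v+25,u-25:u+25]=1
print('spacer fit',fitring(p,(h[...,0]>100)&(h[...,0]<130)&(h[...,1]>110)&W,.018,.071,.091,(.527,.158)))
p=shot('top'); a,b=ray(p,(487.7,282),.0075),ray(p,(505,290),.0075); d=a-b; print(a,b,np.degrees(np.arctan2(d[1],d[0])))
E
```

```text
t: 29.77
ee_pos: [0.526, 0.1566, 0.0958]
ee_rot: [-180.0, 0.0, -138.9]
wrist_force: [0.0, -0.1, 0.8]
finger_gap: 0.746
t: 30.27
ee_pos: [0.5285, 0.1569, 0.1803]
ee_rot: [-179.7, 0.4, -138.9]
wrist_force: [0.4, -0.0, 0.3]
finger_gap: 0.748
t 30.27 pos [0.5285 0.1569 0.1803] rot [-179.74    0.36 -138.88] F [ 0.41 -0.05  0.26] gap 0.748
shift units [ 17.79  -14.568   6.47 ]
turn units [-0.021  0.063  5.18 ] shift after turn [  5.928 -22.203   6.514]
spacer [(array([0.5343, 0.1619, 0.0843]), 0.51)]
spacer fit (array([0.5257, 0.1575]), 'area ratio', 0.89)
[ 0.46167338 -0.28099838  0.0075    ] [ 0.44530219 -0.31341838  0.0075    ] 63.20750889590052
```

```bash

python3 -m handwheel '[[75,[0,0,0],[0,0,0.92]],[75,[0,0,0],[0,0,0.92]],[75,[0,0,0],[0,0,0.92]],[75,[0,0,0],[0,0,0.92]],[75,[0,0,0],[0,0,0.92]],[75,[0,0,0],[0,0,0.91]],[75,[0.21,-0.976,0],[0,0,0]],[75,[0.21,-0.976,0],[0,0,0]],[75,[0.21,-0.976,0],[0,0,0]],[75,[0.21,-0.976,0],[0,0,0]]]'
python3 -m handwheel '[[75,[0.21,-0.976,0],[0,0,0]],[75,[0.21,-0.976,0],[0,0,0]],[75,[0.21,-0.976,0],[0,0,0]],[75,[0.21,-0.976,0],[0,0,0]],[75,[0.21,-0.976,0],[0,0,0]],[75,[0.21,-0.976,0],[0,0,0]],[75,[0.21,-0.976,0],[0,0,0]],[75,[0.21,-0.976,0],[0,0,0]],[75,[0.21,-0.976,0],[0,0,0]],[75,[0.21,-0.976,0],[0,0,0]]]'
python3 -m handwheel '[[75,[0.21,-0.976,0],[0,0,0]],[75,[0.21,-0.976,0],[0,0,0]],[75,[0.21,-0.976,0],[0,0,0]],[75,[0.21,-0.976,0],[0,0,0]],[75,[0.21,-0.976,0],[0,0,0]],[75,[0.21,-0.976,0],[0,0,0]],[75,[0.21,-0.976,0],[0,0,0]],[75,[0.21,-0.976,0],[0,0,0]],[75,[0.21,-0.976,0],[0,0,0]]]'
python3 -m handwheel '[[75,[0,0,1],[0,0,0]],[75,[0,0,1],[0,0,0]],[75,[0,0,1],[0,0,0]],[75,[0,0,1],[0,0,0]],[75,[0,0,1],[0,0,0]],[75,[0,0,1],[0,0,0]],[75,[0,0,0],[0,0,0]],[75,[0,0,0],[0,0,0]]]'
python3 -c "
from h import *
plan(.453,-.2972,.013,-176.8)"
```

```text
t: 31.25
ee_pos: [0.5123, 0.0771, 0.1741]
ee_rot: [180.0, -0.2, -176.7]
wrist_force: [0.3, -0.3, 0.1]
finger_gap: 0.747
t: 32.08
ee_pos: [0.4815, -0.1201, 0.1743]
ee_rot: [179.9, -0.1, -176.8]
wrist_force: [1.0, 0.0, -0.1]
finger_gap: 0.75
t: 32.83
ee_pos: [0.4537, -0.2974, 0.1741]
ee_rot: [179.9, -0.1, -176.8]
wrist_force: [0.1, -0.3, -0.5]
finger_gap: 0.747
t: 33.5
ee_pos: [0.4534, -0.2958, 0.0539]
ee_rot: [179.8, -0.2, -176.8]
wrist_force: [-0.1, 0.2, 0.9]
finger_gap: 0.749
t 33.5 pos [ 0.4534 -0.2958  0.0539] rot [ 179.79   -0.19 -176.78] F [-0.1   0.21  0.86] gap 0.749
shift units [ 0.019 -0.074  2.046]
turn units [ 0.031 -0.028  0.003] shift after turn [ 0.026 -0.066  2.046]
```

```bash

python3 -m handwheel '[[75,[0.02,-0.06,0.7],[0,0,0]],[75,[0,0,0.7],[0,0,0]],[75,[0,0,0.6],[0,0,0]],[75,[0,0,0],[0,0,0]],[50,[0,0,0],[0,0,0]],[35,[0,0,0],[0,0,0]],[20,[0,0,0],[0,0,0]],[20,[0,0,0],[0,0,0]],[20,[0,0,0],[0,0,0]]]'
python3 -m handwheel '[[20,[0,0,0],[0,0,0]],[20,[0,0,0],[0,0,0]]]'
python3 -m handwheel '[[20,[0,0,-0.5],[0,0,0]],[20,[0,0,-1],[0,0,0]],[20,[0,0,-1],[0,0,0]],[20,[0,0,-1],[0,0,0]],[20,[0,0,-1],[0,0,0]],[20,[0,0,-1],[0,0,0]],[20,[0,0,-1],[0,0,0]],[20,[0,0,0],[0,0,0]],[20,[0,0,0],[0,0,0]]]'
python3 - <<'E'
from h import *
plan(.5258,.1565,.15,-179)
p=shot('scene'); x=manip.read_state()['ee_pos']
im=p['image'];u,v=np.round(proj(p,x)).astype(int);cv2.imwrite('pics/g7.png',cv2.resize(im[v-25:v+35,u-30:u+30][:,:,::-1],(480,480),interpolation=cv2.INTER_CUBIC))
h=cv2.cvtColor(im,cv2.COLOR_RGB2HSV); W=np.zeros((480,640),bool);W[v-15:v+22,u-20:u+20]=1
print(fitring(p,((h[...,0]<10)|(h[...,0]>170))&(h[...,1]>110)&W,.023,x[2]-.0155,x[2]-.0055,x))
E
```

```text
t: 34.25
ee_pos: [0.4557, -0.299, 0.0182]
ee_rot: [-179.9, 0.2, -176.8]
wrist_force: [0.1, 2.3, 9.8]
finger_gap: 0.203
t: 34.42
ee_pos: [0.4557, -0.2989, 0.0182]
ee_rot: [-179.9, 0.2, -176.8]
wrist_force: [-0.9, 2.5, 10.0]
finger_gap: 0.205
t: 35.17
ee_pos: [0.4552, -0.2992, 0.148]
ee_rot: [-179.8, 0.2, -176.8]
wrist_force: [0.3, -0.4, -0.2]
finger_gap: 0.198
t 35.17 pos [ 0.4552 -0.2992  0.148 ] rot [-1.7980e+02  1.7000e-01 -1.7678e+02] F [ 0.32 -0.39 -0.2 ] gap 0.198
shift units [-4.807 22.548 -0.163]
turn units [-0.028  0.025  0.323] shift after turn [-3.928 22.718 -0.099]
(array([ 0.4073, -0.3889]), 'area ratio', 0.01)
```

View pics/g7.png

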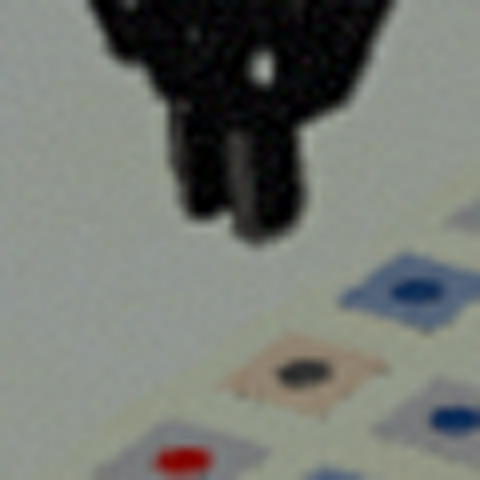

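The gripper is empty and the pads closed over the collar's top (gap 0.2), so they were too high. I'll find the collar again before retrying.

```bash
python3 - <<'E'
from h import *
for c in('scene','top'):
    p=shot(c); im=p['image'];h=cv2.cvtColor(im,cv2.COLOR_RGB2HSV); u,v=proj(p,(.453,-.297,.005)).astype(int); W=np.zeros((480,640),bool);W[v-20:v+20,u-20:u+20]=1
    print(c,u,v,fitring(p,((h[...,0]<10)|(h[...,0]>170))&(h[...,1]>110)&W,.023,0,.01,(.453,-.297)),[(np.round(a['centre'],4),a['score']) for a in manip.recognise(p,'collar')[:2]])
    if c=='scene':cv2.imwrite('pics/g8.png',cv2.resize(im[v-20:v+20,u-20:u+20][:,:,::-1],(400,400),interpolation=cv2.INTER_CUBIC))
plan(.454,-.297,.06)
E
```

```text
scene 251 199 (array([ 0.453, -0.297]), 'area ratio', 0.91) [(array([ 0.4517, -0.2943,  0.0052]), 0.68)]
top 495 286 (array([ 0.4527, -0.2979]), 'area ratio', 0.87) [(array([ 0.4549, -0.2953,  0.0109]), 0.78)]
t 35.42 pos [ 0.4538 -0.2978  0.1447] rot [ 1.7991e+02 -8.0000e-02 -1.7678e+02] F [-0.12 -0.65  0.97] gap 0.198
shift units [-0.016  0.034  4.236]
```

View pics/g8.png

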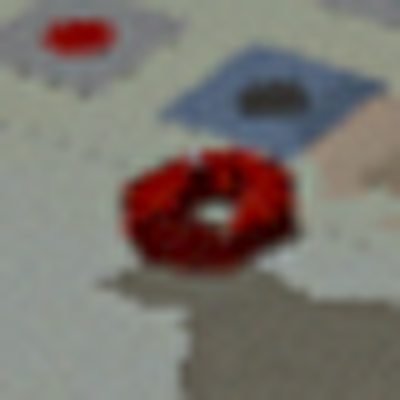

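```bash

python3 -m handwheel '[[75,[0,0.02,0],[0,0,0]],[75,[0,0,0],[0,0,0]],[75,[0,0,0],[0,0,0]],[75,[0,0,0.9],[0,0,0]],[75,[0,0,1],[0,0,0]],[75,[0,0,1],[0,0,0]],[75,[0,0,1],[0,0,0]],[75,[0,0,1],[0,0,0]],[75,[0,0,0.8],[0,0,0]],[75,[0,0,0.4],[0,0,0]]]'
python3 -m handwheel '[[70,[0,0,0.4],[0,0,0]],[65,[0,0,0.15],[0,0,0]],[65,[0,0,0],[0,0,0]],[65,[0,0,0],[0,0,0]]]'
python3 -m handwheel '[[55,[0,0,0],[0,0,0]],[50,[0,0,0],[0,0,0]],[40,[0,0,0],[0,0,0]],[40,[0,0,0],[0,0,0]]]'
```

```text
t: 36.25
ee_pos: [0.4534, -0.297, 0.0215]
ee_rot: [179.8, -0.1, -176.8]
wrist_force: [-0.4, 0.3, 1.3]
finger_gap: 0.753
t: 36.58
ee_pos: [0.4548, -0.2983, 0.0133]
ee_rot: [-180.0, 0.0, -176.8]
wrist_force: [-0.5, -0.9, -0.3]
finger_gap: 0.648
t: 36.92
ee_pos: [0.4549, -0.2983, 0.014]
ee_rot: [-179.9, 0.1, -176.8]
wrist_force: [-1.2, 1.6, 5.6]
finger_gap: 0.432
```

```bash

python3 -m handwheel '[[30,[0,0,0],[0,0,0]],[20,[0,0,0],[0,0,0]],[20,[0,0,0],[0,0,0]],[20,[0,0,0],[0,0,0]]]'
```

```text
t: 37.25
ee_pos: [0.4548, -0.2984, 0.014]
ee_rot: [-179.9, 0.1, -176.8]
wrist_force: [-1.9, 0.8, 5.8]
finger_gap: 0.431
```

```bash

python3 -m handwheel '[[20,[0,0,-0.3],[0,0,0]],[20,[0,0,-0.7],[0,0,0]],[20,[0,0,-1],[0,0,0]],[20,[0,0,-1],[0,0,0]],[20,[0,0,-1],[0,0,0]],[20,[0,0,-1],[0,0,0]],[20,[0,0,-1],[0,0,0]],[20,[0,0,-1],[0,0,0]],[20,[0,0,0],[0,0,0]],[20,[0,0,0],[0,0,0]]]'
python3 - <<'E'
from h import *
plan(.5258,.1565,.15,-179)
p=shot('scene'); x=manip.read_state()['ee_pos']
im=p['image'];u,v=np.round(proj(p,x)).astype(int)
h=cv2.cvtColor(im,cv2.COLOR_RGB2HSV); W=np.zeros((480,640),bool);W[v-15:v+22,u-20:u+20]=1
m=((h[...,0]<10)|(h[...,0]>170))&(h[...,1]>110)&W
print(m.sum(),fitring(p,m,.023,x[2]-.014,x[2]-.004,x))
c=cv2.resize(im[v-20:v+25,u-25:u+25][:,:,::-1],None,fx=12,fy=12,interpolation=cv2.INTER_CUBIC);cv2.imwrite('pics/g9.png',c)
E
```

```text
t: 38.08
ee_pos: [0.4549, -0.2984, 0.1541]
ee_rot: [-179.9, 0.1, -176.8]
wrist_force: [0.3, 0.1, -1.5]
finger_gap: 0.43
t 38.08 pos [ 0.4549 -0.2984  0.1541] rot [-1.7986e+02  1.3000e-01 -1.7678e+02] F [ 0.25  0.06 -1.49] gap 0.43
shift units [-4.816 22.512  0.159]
turn units [-0.02   0.019  0.323] shift after turn [-3.939 22.682  0.204]
111 (array([ 0.4557, -0.3036]), 'area ratio', 0.64)
```

View pics/g9.png

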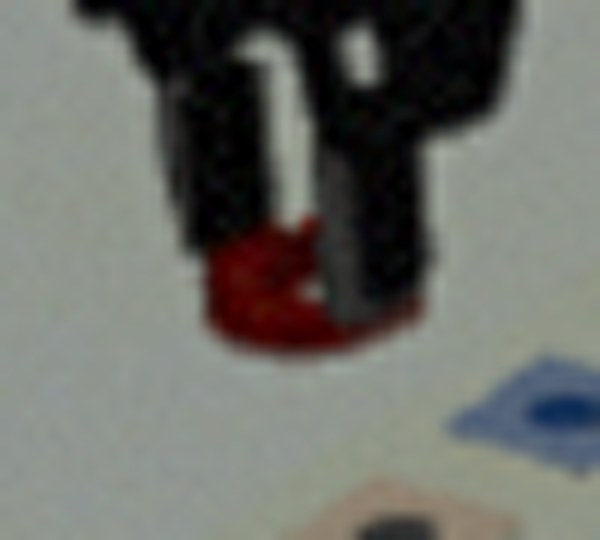

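The collar hangs level in the pads, red from (205,250) to (425,350) in the crop. That was my 12th picture, so from here I'm working by force and position. Next, over to the post.

```bash

python3 -m handwheel '[[20,[0,0,0],[0,0,0.32]],[20,[-0.173,0.986,0],[0,0,0]],[20,[-0.173,0.986,0],[0,0,0]],[20,[-0.173,0.986,0],[0,0,0]],[20,[-0.173,0.986,0],[0,0,0]],[20,[-0.173,0.986,0],[0,0,0]],[20,[-0.173,0.986,0],[0,0,0]],[20,[-0.173,0.986,0],[0,0,0]],[20,[-0.173,0.986,0],[0,0,0]],[20,[-0.173,0.986,0],[0,0,0]]]'
python3 -m handwheel '[[20,[-0.173,0.986,0],[0,0,0]],[20,[-0.173,0.986,0],[0,0,0]],[20,[-0.173,0.986,0],[0,0,0]],[20,[-0.173,0.986,0],[0,0,0]],[20,[-0.173,0.986,0],[0,0,0]],[20,[-0.173,0.986,0],[0,0,0]],[20,[-0.173,0.986,0],[0,0,0]],[20,[-0.173,0.986,0],[0,0,0]],[20,[-0.173,0.986,0],[0,0,0]],[20,[-0.173,0.986,0],[0,0,0]]]'
python3 -m handwheel '[[20,[-0.173,0.986,0],[0,0,0]],[20,[-0.173,0.986,0],[0,0,0]],[20,[-0.173,0.986,0],[0,0,0]],[20,[-0.173,0.986,0],[0,0,0]],[20,[0,0,0.5],[0,0,0]],[20,[0,0,0.5],[0,0,0]],[20,[0,0,0],[0,0,0]],[20,[0,0,0],[0,0,0]]]'
python3 - <<'E'
from h import *
plan(.5264,.1565,.122,-179)
p=shot('scene'); x=manip.read_state()['ee_pos']
h=cv2.cvtColor(p['image'],cv2.COLOR_RGB2HSV); u,v=np.round(proj(p,x)).astype(int); W=np.zeros((480,640),bool);W[v-15:v+22,u-22:u+22]=1
m=((h[...,0]<10)|(h[...,0]>170))&(h[...,1]>110)&W; ys,xs=np.nonzero(m); print(xs.min(),xs.max(),ys.min(),ys.max(),'axis',proj(p,(.5272,.1588,x[2]-.009)))
for dx in(-.002,0,.002):
    q=np.array([proj(p,[x[0]+.0015+dx+.023*np.cos(t),x[1]+.002+.023*np.sin(t),z]) for t in np.linspace(0,6.28,60) for z in(x[2]-.014,x[2]-.004)]); print('model',dx,q.min(0).round(1),q.max(0).round(1))
E
```

```text
t: 38.97
ee_pos: [0.4813, -0.1184, 0.151]
ee_rot: [179.9, -0.2, -179.0]
wrist_force: [-0.3, -1.1, -1.0]
finger_gap: 0.429
t: 39.8
ee_pos: [0.5123, 0.0789, 0.1509]
ee_rot: [180.0, -0.2, -179.0]
wrist_force: [-0.4, 1.1, 0.0]
finger_gap: 0.431
t: 40.47
ee_pos: [0.5244, 0.1561, 0.1308]
ee_rot: [-180.0, -0.2, -179.0]
wrist_force: [-0.9, -1.3, -0.5]
finger_gap: 0.43
t 40.47 pos [0.5244 0.1561 0.1308] rot [-179.97   -0.24 -179.02] F [-0.88 -1.3  -0.54] gap 0.43
shift units [-0.101  0.02   0.439]
turn units [-0.005 -0.035 -0.003] shift after turn [-0.099  0.02   0.439]
362 390 234 263 axis [372.67776257 254.32569489]
model -0.002 [360.6 243.8] [386.  263.6]
model 0 [359.9 244.2] [385.3 264.1]
model 0.002 [359.2 244.7] [384.6 264.6]
```

```bash

python3 -m handwheel '[[20,[-0.12,0.02,0.2],[0,0,0]],[20,[0,0,0.1],[0,0,0]],[20,[0,0,0],[0,0,0]],[20,[0,0,0],[0,0,0]]]'
python3 -m handwheel '[[20,[0,0,0.1],[0,0,0]],[20,[0,0,0],[0,0,0]]]'
python3 -m handwheel '[[20,[0,0,0.07],[0,0,0]],[20,[0,0,0],[0,0,0]]]'
python3 -m handwheel '[[20,[0,0,0.05],[0,0,0]],[20,[0,0,0],[0,0,0]]]'
```

```text
t: 40.85
ee_pos: [0.5283, 0.1571, 0.1267]
ee_rot: [-180.0, -0.0, -179.0]
wrist_force: [-0.5, -0.2, -0.5]
finger_gap: 0.428
t: 41.02
ee_pos: [0.5282, 0.1573, 0.1246]
ee_rot: [-180.0, -0.0, -179.0]
wrist_force: [-0.1, -0.2, -0.8]
finger_gap: 0.433
t: 41.18
ee_pos: [0.5281, 0.1574, 0.1231]
ee_rot: [-180.0, -0.0, -179.0]
wrist_force: [0.1, 0.0, -0.2]
finger_gap: 0.425
t: 41.35
ee_pos: [0.5282, 0.1575, 0.1222]
ee_rot: [-180.0, -0.0, -179.0]
wrist_force: [0.5, 0.4, -0.6]
finger_gap: 0.431
```

```bash

python3 -m handwheel '[[20,[0.06,-0.05,0],[0,0,0]],[20,[0,0,0.05],[0,0,0]],[20,[0,0,0],[0,0,0]]]'
python3 -m handwheel '[[20,[0,0,0.05],[0,0,0]],[20,[0,0,0],[0,0,0]]]'
python3 -m handwheel '[[20,[0,0,0.04],[0,0,0]],[20,[0,0,0],[0,0,0]]]'
```

```text
t: 41.6
ee_pos: [0.5269, 0.1563, 0.1211]
ee_rot: [-180.0, -0.0, -179.0]
wrist_force: [-0.3, 0.2, 0.0]
finger_gap: 0.432
t: 41.77
ee_pos: [0.527, 0.1564, 0.1202]
ee_rot: [180.0, -0.0, -179.0]
wrist_force: [0.1, -0.2, 0.1]
finger_gap: 0.429
t: 41.93
ee_pos: [0.5271, 0.1564, 0.1194]
ee_rot: [-180.0, -0.0, -179.0]
wrist_force: [0.1, 0.6, -1.0]
finger_gap: 0.435
```

```bash

python3 -m handwheel '[[20,[0,0,0.05],[0,0,0]],[20,[0,0,0],[0,0,0]]]'
python3 -m handwheel '[[20,[0,0,0.04],[0,0,0]],[20,[0,0,0],[0,0,0]]]'
python3 -m handwheel '[[20,[0,0,0.04],[0,0,0]],[20,[0,0,0],[0,0,0]]]'
```

```text
t: 42.1
ee_pos: [0.527, 0.1564, 0.1184]
ee_rot: [180.0, -0.0, -179.0]
wrist_force: [-0.8, 0.1, -0.3]
finger_gap: 0.43
t: 42.27
ee_pos: [0.527, 0.1564, 0.1175]
ee_rot: [-180.0, -0.0, -179.0]
wrist_force: [0.0, 0.2, -0.2]
finger_gap: 0.433
t: 42.43
ee_pos: [0.527, 0.1564, 0.1168]
ee_rot: [-180.0, -0.0, -179.0]
wrist_force: [-0.5, -0.7, -0.1]
finger_gap: 0.429
```

```bash

python3 -m handwheel '[[20,[0,0,0.04],[0,0,0]],[20,[0,0,0],[0,0,0]]]'
python3 -m handwheel '[[20,[0,0,0.04],[0,0,0]],[20,[0,0,0],[0,0,0]]]'
python3 -m handwheel '[[20,[0,0,0.04],[0,0,0]],[20,[0,0,0],[0,0,0]]]'
```

```text
t: 42.6
ee_pos: [0.527, 0.1564, 0.116]
ee_rot: [-180.0, -0.0, -179.0]
wrist_force: [0.0, 0.6, 0.2]
finger_gap: 0.429
t: 42.77
ee_pos: [0.527, 0.1564, 0.1152]
ee_rot: [-180.0, -0.0, -179.0]
wrist_force: [-1.1, -0.4, -0.7]
finger_gap: 0.431
t: 42.93
ee_pos: [0.527, 0.1564, 0.1144]
ee_rot: [180.0, -0.0, -179.0]
wrist_force: [1.0, 0.1, -0.4]
finger_gap: 0.43
```

```bash

python3 -m handwheel '[[20,[0,0,0.04],[0,0,0]],[20,[0,0,0],[0,0,0]]]'
python3 -m handwheel '[[20,[0,0,0.04],[0,0,0]],[20,[0,0,0],[0,0,0]]]'
python3 -m handwheel '[[20,[0,0,0.04],[0,0,0]],[20,[0,0,0],[0,0,0]]]'
```

```text
t: 43.1
ee_pos: [0.527, 0.1564, 0.1136]
ee_rot: [-180.0, -0.0, -179.0]
wrist_force: [0.2, -0.4, -1.0]
finger_gap: 0.433
t: 43.27
ee_pos: [0.527, 0.1564, 0.1128]
ee_rot: [-180.0, -0.0, -179.0]
wrist_force: [0.6, 0.6, -0.3]
finger_gap: 0.429
t: 43.43
ee_pos: [0.527, 0.1564, 0.112]
ee_rot: [-180.0, -0.0, -179.0]
wrist_force: [0.2, 0.4, -1.3]
finger_gap: 0.431
```

```bash

python3 -m handwheel '[[20,[0,0,0.06],[0,0,0]],[20,[0,0,0],[0,0,0]]]'
python3 -m handwheel '[[20,[0,0,0.06],[0,0,0]],[20,[0,0,0],[0,0,0]]]'
python3 -m handwheel '[[20,[0,0,0.06],[0,0,0]],[20,[0,0,0],[0,0,0]]]'
python3 -m handwheel '[[20,[0,0,0.06],[0,0,0]],[20,[0,0,0],[0,0,0]]]'
```

```text
t: 43.6
ee_pos: [0.527, 0.1564, 0.1107]
ee_rot: [-180.0, -0.0, -179.0]
wrist_force: [0.6, -1.1, -0.9]
finger_gap: 0.429
t: 43.77
ee_pos: [0.527, 0.1564, 0.1095]
ee_rot: [-180.0, -0.0, -179.0]
wrist_force: [-1.4, -0.9, -0.9]
finger_gap: 0.429
t: 43.93
ee_pos: [0.527, 0.1564, 0.1083]
ee_rot: [180.0, -0.0, -179.0]
wrist_force: [0.2, -0.0, -0.9]
finger_gap: 0.428
t: 44.1
ee_pos: [0.527, 0.1564, 0.1071]
ee_rot: [-180.0, -0.0, -179.0]
wrist_force: [-0.6, 0.0, 0.1]
finger_gap: 0.434
```

```bash

python3 -m handwheel '[[20,[0,0,0.05],[0,0,0]],[20,[0,0,0],[0,0,0]]]'
python3 -m handwheel '[[20,[0,0,0.05],[0,0,0]],[20,[0,0,0],[0,0,0]]]'
python3 -m handwheel '[[20,[0,0,0.05],[0,0,0]],[20,[0,0,0],[0,0,0]]]'
python3 -m handwheel '[[20,[0,0,0.03],[0,0,0]],[20,[0,0,0],[0,0,0]]]'
```

```text
t: 44.27
ee_pos: [0.527, 0.1564, 0.1061]
ee_rot: [-180.0, -0.0, -179.0]
wrist_force: [-0.2, 0.1, -0.7]
finger_gap: 0.429
t: 44.43
ee_pos: [0.527, 0.1564, 0.1051]
ee_rot: [-180.0, -0.0, -179.0]
wrist_force: [-1.1, -0.3, -0.7]
finger_gap: 0.432
t: 44.6
ee_pos: [0.5271, 0.1564, 0.1044]
ee_rot: [-180.0, 0.0, -179.0]
wrist_force: [-0.1, -0.2, 2.7]
finger_gap: 0.43
t: 44.77
ee_pos: [0.5272, 0.1564, 0.1039]
ee_rot: [-180.0, 0.0, -179.0]
wrist_force: [-0.4, 0.1, 2.8]
finger_gap: 0.432
```

```bash

python3 -m handwheel '[[20,[0,0,0.06],[0,0,0]],[20,[0,0,0],[0,0,0]]]'
python3 -m handwheel '[[20,[0,0,0.06],[0,0,0]],[20,[0,0,0],[0,0,0]]]'
python3 -m handwheel '[[20,[0,0,0.06],[0,0,0]],[20,[0,0,0],[0,0,0]]]'
```

```text
t: 44.93
ee_pos: [0.5273, 0.1564, 0.1028]
ee_rot: [180.0, 0.0, -179.0]
wrist_force: [-2.1, -0.2, 5.9]
finger_gap: 0.431
t: 45.1
ee_pos: [0.5274, 0.1564, 0.1019]
ee_rot: [-180.0, 0.0, -179.0]
wrist_force: [-2.4, 0.3, 7.3]
finger_gap: 0.428
t: 45.27
ee_pos: [0.5274, 0.1564, 0.101]
ee_rot: [-180.0, 0.1, -179.0]
wrist_force: [-3.3, -1.0, 10.7]
finger_gap: 0.429
```

```bash

python3 -m handwheel '[[20,[0.03,0,0.05],[0,0,0]],[20,[0,0,0],[0,0,0]]]'
python3 -m handwheel '[[20,[0.01,0,0.05],[0,0,0]],[20,[0,0,0],[0,0,0]]]'
python3 -m handwheel '[[20,[0,0,0.05],[0,0,0]],[20,[0,0,0],[0,0,0]]]'
```

```text
t: 45.43
ee_pos: [0.5274, 0.1564, 0.1005]
ee_rot: [180.0, 0.1, -179.0]
wrist_force: [-2.7, -0.2, 10.8]
finger_gap: 0.423
t: 45.6
ee_pos: [0.5274, 0.1564, 0.0998]
ee_rot: [180.0, 0.2, -179.0]
wrist_force: [-2.1, -1.0, 14.8]
finger_gap: 0.428
t: 45.77
ee_pos: [0.5275, 0.1564, 0.099]
ee_rot: [180.0, 0.2, -179.0]
wrist_force: [-3.6, -0.0, 14.8]
finger_gap: 0.425
```

```bash

python3 -m handwheel '[[20,[0.03,0,0.04],[0,0,0]],[20,[0,0,0],[0,0,0]]]'
python3 -m handwheel '[[20,[0,0,0.02],[0,0,0]],[20,[0,0,0],[0,0,0]],[20,[0,0,0],[0,0,0]]]'
```

```text
t: 45.93
ee_pos: [0.5274, 0.1565, 0.0986]
ee_rot: [180.0, 0.3, -179.0]
wrist_force: [-2.9, 0.3, 15.9]
finger_gap: 0.43
t: 46.18
ee_pos: [0.5274, 0.1565, 0.0984]
ee_rot: [180.0, 0.3, -179.0]
wrist_force: [-3.1, -1.0, 16.4]
finger_gap: 0.431
```

```bash

python3 -m handwheel '[[20,[0,0,0],[0,0,0.5]],[20,[0,0,0],[0,0,0.5]],[20,[0,0,0],[0,0,0]]]'
python3 -m handwheel '[[20,[0.01,0,0],[0,0,0.5]],[20,[0,-0.01,0],[0,0,0.5]],[20,[0,0,0],[0,0,0]]]'
python3 -c "
from h import *
print(manip.read_state()['torque'].round(3))"
```

```text
t: 46.43
ee_pos: [0.528, 0.1564, 0.0986]
ee_rot: [180.0, 0.3, 174.0]
wrist_force: [-1.2, -0.8, 16.3]
finger_gap: 0.433
t: 46.68
ee_pos: [0.528, 0.1562, 0.0987]
ee_rot: [179.9, 0.4, 167.1]
wrist_force: [-0.5, -0.9, 16.4]
finger_gap: 0.433
[-0.165  0.126  0.016]
```

```bash

python3 -m handwheel '[[20,[0,-0.01,0],[0,0,0.6]],[20,[0,-0.01,0],[0,0,0.6]],[20,[0,0,0],[0,0,0.6]],[20,[0,0,0],[0,0,0]]]'
python3 -m handwheel '[[20,[0,-0.01,0],[0,0,0.6]],[20,[0,-0.01,0],[0,0,0.6]],[20,[0,0,0],[0,0,0.6]],[20,[0,0,0],[0,0,0]]]'
python3 -m handwheel '[[20,[0,0,0],[0,0,0.6]],[20,[0,-0.01,0],[0,0,0.6]],[20,[0,0,0],[0,0,0.6]],[20,[0,0,0],[0,0,0]]]'
python3 -c "
from h import *
print(manip.read_state()['torque'].round(3))"
```

```text
t: 47.02
ee_pos: [0.528, 0.1557, 0.0987]
ee_rot: [179.8, 0.3, 154.7]
wrist_force: [-0.5, -1.0, 15.3]
finger_gap: 0.428
t: 47.35
ee_pos: [0.5278, 0.1552, 0.0986]
ee_rot: [179.8, 0.3, 142.3]
wrist_force: [-1.1, -1.3, 16.4]
finger_gap: 0.43
t: 47.68
ee_pos: [0.5276, 0.1548, 0.0986]
ee_rot: [179.8, 0.3, 129.9]
wrist_force: [-1.1, -2.5, 15.4]
finger_gap: 0.429
[-0.574  0.205 -0.028]
```

```bash

python3 -m handwheel '[[20,[0,0,0],[0,0,0.65]],[20,[0,0,0],[0,0,0.65]],[20,[0,0,0],[0,0,0]]]'
python3 -m handwheel '[[20,[0,0,-0.06],[0,0,0]],[20,[0,0,0],[0,0,0]]]'
python3 -m handwheel '[[20,[0,0,-0.06],[0,0,0]],[20,[0,0,0],[0,0,0]]]'
python3 -m handwheel '[[20,[0,0,-0.06],[0,0,0]],[20,[0,0,0],[0,0,0]]]'
```

```text
t: 47.93
ee_pos: [0.5273, 0.1546, 0.0985]
ee_rot: [179.8, 0.2, 121.0]
wrist_force: [-1.8, -5.0, 16.1]
finger_gap: 0.431
t: 48.1
ee_pos: [0.5272, 0.1546, 0.0995]
ee_rot: [179.8, 0.2, 121.2]
wrist_force: [-0.9, -2.7, 14.5]
finger_gap: 0.437
t: 48.27
ee_pos: [0.5271, 0.1546, 0.1004]
ee_rot: [179.8, 0.2, 121.2]
wrist_force: [-1.1, -4.2, 12.1]
finger_gap: 0.428
t: 48.43
ee_pos: [0.5271, 0.1546, 0.1013]
ee_rot: [179.8, 0.2, 121.2]
wrist_force: [0.6, -3.1, 10.1]
finger_gap: 0.431
```

```bash

python3 -m handwheel '[[20,[-0.02,-0.01,-0.05],[0,0,0]],[20,[0,0,0],[0,0,0]]]'
python3 -m handwheel '[[20,[-0.01,0,-0.05],[0,0,0]],[20,[0,0,0],[0,0,0]]]'
python3 -m handwheel '[[20,[0,0,-0.05],[0,0,0]],[20,[0,0,0],[0,0,0]]]'
```

```text
t: 48.6
ee_pos: [0.5271, 0.1545, 0.1021]
ee_rot: [179.8, 0.2, 121.2]
wrist_force: [1.3, -1.5, 7.7]
finger_gap: 0.429
t: 48.77
ee_pos: [0.5271, 0.1545, 0.1028]
ee_rot: [179.8, 0.1, 121.2]
wrist_force: [1.1, -1.7, 6.0]
finger_gap: 0.43
t: 48.93
ee_pos: [0.5269, 0.1545, 0.1031]
ee_rot: [179.8, 0.1, 121.2]
wrist_force: [5.3, -1.1, 1.4]
finger_gap: 0.43
```

```bash

python3 -m handwheel '[[20,[0,0,-0.03],[0,0,0]],[20,[0,0,0],[0,0,0]]]'
python3 -m handwheel '[[20,[0,0,-0.03],[0,0,0]],[20,[0,0,0],[0,0,0]]]'
python3 - <<'E'
from h import *
print(manip.read_state()['torque'].round(2))
p=shot('scene'); h=cv2.cvtColor(p['image'],cv2.COLOR_RGB2HSV); u,v=np.round(proj(p,(.5272,.1588,.094))).astype(int)
print([(np.round(a['centre'],4),round(a['score'],2)) for q in('collar','spacer','bearing') for a in manip.recognise(p,q)[:1]],u,v)
H=h[v-12:v+20,u-14:u+14]
for r in range(H.shape[0]): print(v-12+r,''.join('R' if (a<10 or a>170) and s>110 and w>50 else 'B' if 100<a<130 and s>110 else '.' if w>60 else '#' for a,s,w in H[r]))
E
```

```text
t: 49.1
ee_pos: [0.5268, 0.1546, 0.1032]
ee_rot: [179.8, 0.1, 121.2]
wrist_force: [5.7, -1.5, -0.4]
finger_gap: 0.432
t: 49.27
ee_pos: [0.5267, 0.1546, 0.1034]
ee_rot: [179.9, 0.1, 121.2]
wrist_force: [8.4, -1.0, -5.0]
finger_gap: 0.432
[-0.13 -1.21  0.03]
[(array([0.5274, 0.1701, 0.0957]), 0.72), (array([0.5392, 0.1667, 0.0609]), 0.43)] 372 266
254 ....########B#######........
255 ....################........
256 ....#############B##........
257 ....################........
258 ....###########B####........
259 ....######B#####B##R........
260 ....###############..RRR....
261 ....RR##############RRRRR...
262 ...RRR#######B######RRRRR...
263 ..RRRR#####B#######RRRRRR...
264 ..RRRR#######B#####RRRRRRR..
265 ..RRRR######B######RRRRRRR..
266 ...RRR############RRRRRRR#..
267 ...RRR###BB#######RRRRRRRR..
268 ...RRR##B#B#######RRRRRRRR..
269 ...RRR############RRRRRRR...
270 ....RR############RRRR#RR...
271 ....RR###########RRRRRRR....
272 .....RR##########RRRRRRR....
273 ....##RRRR#.#####RRRR#R.....
274 ....BBB#####RRRRRRRRR##.....
275 ....#BBBBBBBBB######BB#.....
276 ....#BBBBBBBBBBBBBBBBB#.....
277 .....BBBBBBBBBBBBBBBBB#.....
278 ......BBBBBBBBBBBBBBB###....
279 .......BBBBBBBBBBBBBB####...
280 .........BBBBBBBBBB#######..
281 ...#......#.BBBBB###.#######
282 ..........######..###...####
283 .....#...........#####..####
284 ..............#.....#..#####
285 .........#........##.....###
```

```bash

python3 -m handwheel '[[20,[0,0,0.05],[0,0,0]],[20,[0,0,0],[0,0,0]],[20,[0,0,0],[0,0,0]]]'
python3 -m handwheel '[[48,[0,0,0],[0,0,0]],[52,[0,0,0],[0,0,0]],[60,[0,0,0],[0,0,0]],[75,[0,0,0],[0,0,0]],[75,[0,0,0],[0,0,0]]]'
python3 -m handwheel '[[75,[0,0,-0.2],[0,0,0]],[75,[0,0,-0.8],[0,0,0]],[75,[0,0,-1],[0,0,0]],[75,[0,0,-1],[0,0,0]],[75,[0,0,-1],[0,0,0]],[75,[0,0,-1],[0,0,0]],[75,[0,0,-1],[0,0,0]],[75,[0,0,0],[0,0,0]],[75,[0,0,0],[0,0,0]]]'
python3 - <<'E'
from h import *
plan(.4,.3,.2)
p=shot('scene'); h=cv2.cvtColor(p['image'],cv2.COLOR_RGB2HSV); u,v=np.round(proj(p,(.5272,.1588,.094))).astype(int)
print([(q,np.round(a['centre'],4),round(a['score'],2)) for q in('collar','spacer','bearing') for a in manip.recognise(p,q)[:1]],u,v)
W=np.zeros((480,640),bool);W[v-20:v+20,u-20:u+20]=1
red=((h[...,0]<10)|(h[...,0]>170))&(h[...,1]>110)&W&(h[...,2]>50)
for b in(.083,.086,.0885,.091): print(b,fitring(p,red,.023,b,b+.01,(.527,.158)))
H=h[v-12:v+20,u-14:u+14]
for r in range(H.shape[0]): print(v-12+r,''.join('R' if (a<10 or a>170) and s>110 and w>50 else 'Y' if 12<a<35 and s>90 else 'B' if 100<a<130 and s>110 else '.' if w>60 else '#' for a,s,w in H[r]))
E
```

```text
t: 49.72
ee_pos: [0.5264, 0.1547, 0.1031]
ee_rot: [179.9, 0.1, 121.2]
wrist_force: [6.8, -1.5, 1.0]
finger_gap: 0.427
t: 50.13
ee_pos: [0.5242, 0.1548, 0.1023]
ee_rot: [-179.9, -0.1, 121.2]
wrist_force: [0.8, -0.1, -0.1]
finger_gap: 0.751
t: 50.88
ee_pos: [0.5257, 0.1548, 0.2239]
ee_rot: [179.9, 0.1, 121.2]
wrist_force: [0.9, 0.4, -1.0]
finger_gap: 0.751
t 50.88 pos [0.5257 0.1548 0.2239] rot [1.7986e+02 7.0000e-02 1.2121e+02] F [ 0.86  0.38 -1.04] gap 0.751
shift units [ 9.468 -1.616  1.18 ]
[('collar', array([0.5296, 0.164 , 0.0943]), 0.75), ('spacer', array([ 0.7585, -0.3011,  0.0179]), 0.5), ('bearing', array([0.5376, 0.1669, 0.0612]), 0.51)] 372 266
0.083 (array([0.52  , 0.1537]), 'area ratio', 0.94)
0.086 (array([0.5229, 0.1559]), 'area ratio', 0.93)
0.0885 (array([0.5253, 0.1577]), 'area ratio', 0.92)
0.091 (array([0.5277, 0.1595]), 'area ratio', 0.91)
254 ............................
255 ............................
256 ............................
257 .........RRRR...............
258 .......RRRRRRRRRRRRR........
259 .....RRRRRRRRRRRRRRR..R.....
260 ....RRRRRRRR.....YR..RRR....
261 ....RRRRRRR.......YRRRRRR...
262 ...RRRRRRR.........RRRRRRR..
263 ...RRRRRRR.........RRRRRRR..
264 ...RRRRRRRYY.......RRRRRRR..
265 ...RRRRRR.YYY...##RRRRRRRR..
266 ...RRRRRRRYYY#.#.RRRRRRRRR..
267 ...RRRRR..RY.RRRRRRRRRRRRR..
268 ...RRRRR..RRRRRRRRRRRRRRRR..
269 ...RRRR..RRRRRRRRRRRRRRRRR..
270 ....RRRRRRRRRRRRRRRRRRRRR...
271 ....RRRRRRRRRRRRRRRRRRR#R...
272 ....#RRRRRRRRRRRRRRRRR#R....
273 ....##RRRRRRRRRRRRRRRRR.....
274 ....#BB####RRRRRRRRRR##.....
275 ....#BBBBBBBBBB###R##B#.....
276 ....#BBBBBBBBBBBBBBBBB#.....
277 ....#BBBBBBBBBBBBBBBBB#.....
278 ......BBBBBBBBBBBBBBBB##....
279 ...Y...BBBBBBBBBBBBBB####...
280 ...Y#....BBBBBBBBBB########.
281 ...YY#.......BBB.###########
282 ....YYY...........####Y#####
283 .....YYYY#........#YYY..####
284 ......#YYYYYYY##YYYY########
285 ........#YYYYYYYYY.......###
```

Both notch marks lie beyond the two visible pin ends, in line with the pin. I'll move the arm aside and check with both cameras.

```bash

python3 -m handwheel '[[75,[1,0,0],[0,0,0]],[75,[1,0,0],[0,0,0]],[75,[1,0,0],[0,0,0]],[75,[1,0,0],[0,0,0]],[75,[1,0,0],[0,0,0]],[75,[1,0,0],[0,0,0]],[75,[1,0,0],[0,0,0]],[75,[1,0,0],[0,0,0]],[75,[1,0,0],[0,0,0]],[75,[1,0,0],[0,0,0]]]'
python3 - <<'E'
from h import *
for c in('top','scene'):
    p=shot(c); h=cv2.cvtColor(p['image'],cv2.COLOR_RGB2HSV)
    print(c,[(q,np.round(a['centre'],4),round(a['score'],2)) for q in('collar','mug','mouse','nylon_ring','screwdriver','hex_key') for a in manip.recognise(p,q)[:1]])
    W=np.zeros((480,640),bool);u,v=np.round(proj(p,(.5255,.1563,.094))).astype(int);W[v-20:v+20,u-20:u+20]=1
    hh=h[...,0]; red=((hh<10)|(hh>170))&(h[...,1]>110)&W&(h[...,2]>50); bl=(hh>100)&(hh<130)&(h[...,1]>110)&W
    for b in(.086,.0885,.091): print(b,fitring(p,red,.023,b,b+.01,(.525,.156)))
    if c=='scene':
        for b in(.0685,.071): print('spacer',b,fitring(p,bl|red,.023,b,b+.03,(.525,.156)))
        for z in(.066,.0685,.071): print('bearing',z,best(p,(.5266,.1575),[(.021,z)]))
    else:
        H=h[v-14:v+14,u-14:u+14]
        for r in range(28): print(''.join('R' if (a<10 or a>170) and s>110 and w>50 else 'Y' if 12<a<35 and s>90 else '.' if w>60 else '#' for a,s,w in H[r]))
E
```

```text
t: 51.92
ee_pos: [0.4204, 0.3263, 0.2215]
ee_rot: [-179.9, -0.0, 121.2]
wrist_force: [0.8, -0.3, -0.1]
finger_gap: 0.75
top [('collar', array([0.5238, 0.1588, 0.1001]), 0.63), ('mug', array([0.3185, 0.3764, 0.0455]), 0.74), ('mouse', array([ 0.7556, -0.004 ,  0.0233]), 0.57), ('nylon_ring', array([ 0.6873, -0.0827,  0.0034]), 0.68), ('screwdriver', array([ 0.7581, -0.3082,  0.021 ]), 0.89), ('hex_key', array([ 0.3664, -0.1008,  0.0085]), 0.62)]
0.086 (array([0.526 , 0.1577]), 'area ratio', 0.98)
0.0885 (array([0.5255, 0.1575]), 'area ratio', 0.98)
0.091 (array([0.5251, 0.1572]), 'area ratio', 0.97)
............................
..............RRRR..........
..............RRRRRRR.......
..........RR..RRRRRRRR......
.........RRRR.RRRRRRRRR.....
.......RRRRRRRRRRRRRRRRR....
......RRRRRRRYYRRRRRRRRRR...
....RRRRRRRRYYYYRRRRRRRRR...
...RRRRRRRR.YYYYRRRRRRRRR...
...RRRRRRRR......R.RRRRRRR..
..RRRRRRRR..........RRRRRR..
..RRRRRRRR..........RRRRRR..
..RRRRRRR..........RRRRRRR..
.RRRRRRRR..........RRRRRRR..
RRRRRRRRR.........RRRRRRRR..
RRRRRRRR..........RRRRRRRR..
.RRRRRR..........RRRRRRRRR..
#
[... 312 characters left out ...]
.....
scene [('collar', array([0.5263, 0.164 , 0.0951]), 0.77), ('mug', array([0.3464, 0.3718, 0.0637]), 0.64), ('mouse', array([0.7736, 0.0118, 0.0271]), 0.72), ('nylon_ring', array([ 0.6937, -0.0792,  0.0052]), 0.49), ('screwdriver', array([ 0.7616, -0.2994,  0.0174]), 0.68), ('hex_key', array([ 0.3822, -0.1026,  0.0014]), 0.42)]
0.086 (array([0.5228, 0.1559]), 'area ratio', 0.93)
0.0885 (array([0.5252, 0.1577]), 'area ratio', 0.92)
0.091 (array([0.5276, 0.1594]), 'area ratio', 0.91)
spacer 0.0685 (array([0.5221, 0.1553]), 'area ratio', 0.81)
spacer 0.071 (array([0.5245, 0.1571]), 'area ratio', 0.81)
bearing 0.066 [0.5188 0.1518]
bearing 0.0685 [0.5196 0.1531]
bearing 0.071 [0.5212 0.1544]
```

```bash
python3 -c "
from rig import manip
print(manip.close_job())"
```

```text
the job is handed in; nothing more can be done
None
```

The job is handed in at about 52 s of the 72 s allowed. The bearing, spacer and collar are stacked on the post, and the collar is locked under the pin. The hand-in gave no verdict.

**What I did**
- **Bearing and spacer:** I felt for the post axis with the bearing on the spigot tip, then lowered the bearing and after it the spacer with no contact on the pin or post.
- **Collar:** the first grasp missed because the pads closed over the top of it. It stayed within about 1 mm and the second, lower grasp held. I set it to the pin direction seen from above, and its slot passed the pin at once, so I did not need to turn it on top of the pin.
- **Locking:** I pressed about 6 mm (16–17 N at the wrist), turned it 60° clockwise, let it rise and released.

**Last checks**
- **Collar height:** both cameras agree on the collar's position only at the locked height, with its underside at 88.5 mm: (0.5255, 0.1575) and (0.5252, 0.1577) m. That is about 1 mm from the axis I felt.
- **Notches:** from above, both notch marks line up with the pin ends. A −5 N pull before release did not free the collar.
- **Other things:** the networks place the mug, mouse, nylon ring and screwdriver within a few millimetres of their first readings. The hex key matches within about 4 mm from above. The scene camera put it about 15 mm off at a low score, with no first reading to compare.

**What disagreed**
- **Rise:** by tool height the pin caught at only about 1.5 mm of squeeze, not 2.5 mm. The wrist force pointed to about 1.7 mm just before that. The cameras read the expected height.
- **Side force:** about 8 N appeared at the wrist during the pull test and was gone after release.
- **Bearing and spacer fits:** the final edge fits on the partly hidden bearing and spacer were 2–7 mm off the axis, so I did not rely on them.

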